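Lock out the washing machine's supply switch

ROBOT

A 7-joint arm with a two-finger parallel gripper is mounted at the origin on the work surface. World frame = base frame: x ahead of the robot, y to its left, z up, the work surface at z = 0. Lengths are in mm, angles in rad, forces in N, time in s.
With the tool pointing down it reaches from about 425 to 1025 mm from the base axis. Payload 3.6 kg.
Tool frame: the origin (TCP) lies at the very end of the fingers, on their centre line; the grasp point (between the pads) lies 19 mm behind it; z points along the fingers, y is the direction in which the jaws open and shut (so a half turn about z gives the same grasp; the last joint's range is limited). The gripper opens to 85 mm and grips with 20 to 120 N. Pads are 22 mm wide; open, the fingers measure 114 mm over their backs; the gripper's body (76 mm by 85 mm) begins 54 mm behind the grasp point. The pads swing forward as they close: fully open they stand 13 mm farther back than shut.
Start: joints at [-1.357, 0.591, 0.048, 1.609, -0.033, 0.943, -0.034], TCP at [218.952, 691.151, 231.302] pointing down, gripper open.
Joint ranges: [-2.69, 2.69], [-0.47, 2.24], [-1.27, 1.36], [0.19, 2.51], [-1.53, 4.68], [0.08, 2.07], [-3.09, 3.09]. Speed limits (rad/s): [2.57, 2.57, 3.14, 3.14, 3.14, 3.14, 3.14].

INTERFACE

Orientations are given as a unit quaternion [w, x, y, z].
In Python, from plant import r gives the robot as it stands. The module is installed in compiled form; this text tells all that it offers.
- The arm moves only by the tool jog_arm, never from a script. Its arguments are lists of equal length, an entry for each row: "translation": the shift along the world's x, y, z in mm, a list of three; "rot": the turn, a rotation vector about the world's x, y, z in rad, a list of three; "claw": the opening, from 0 (shut) to 1 (fully open). A call has 1 to 20 rows; each row shifts and turns the pose as measured when the row begins; what a row does not reach is not made up. A row lasts 1/8 s, in which the tool goes at most 62.5 mm and 10.7 degrees, less where a joint would pass 70% of its speed; a pose out of reach is approached as far as the arm can. A call is refused whole if a number of a shift passes 62.5 or a number of a turn 0.188, either way. A call with a gripper value outside its range is refused whole. The fingers move at their own pace and stop on an object; the grip force is fixed at half the most. Time passes only in rows, so rows that do not move let the fingers close. It gives the time, the measured TCP pose, the force and the opening at its end, in the units of the state.
- r.observe(): the state, without advancing time (a new reading comes with each control period).
- r.get_image(name): name is "scene" or "top"; returns a dict with "frame" (400x640x3 uint8, red, green, blue), "vertical_fov" (degrees; the focal length in pixels is half the picture's height over the tangent of half this angle, whatever the lens; pixels are square), "cx", "cy" (the principal point, pixels), "R" (3x3) and "t" (3): a world point X has camera coordinates R X + t. Camera axes: x right, y down, z forward; pixel columns grow to the right and rows downward; lengths in mm; the calibration is good to about 2 mm. A picture is of the moment at which its call begins. There is no depth.
- r.hand_in(): hands the job in, once; it reports no verdict.
Trained networks look in a picture, given as the dict that the camera call returned (one of the last four; its "shot" number tells which), for a name from the list of things; names that differ only in an ending like _2 or _b are one class to them, and where a whole thing is asked for, a point or a joint stands for the part that bears it (a point fixed in the world has none). Each returns a list of dicts, best first, with "p" (0 to 1); they miss things now and then, are a little off and sometimes report something else, mostly with a low value. They report only what shows in the picture. A call takes as long as a camera call.
- r.spot_in(picture, query): "point" ([x, y, z] in mm, in world coordinates, good to about 4 mm: the middle of the surface that is visible of it).
The state is a dict: "t": time; "qpos": joint angles; "qvel": joint speeds; "effort": joint torques, N m; "tool_pos": TCP position; "orientation": TCP orientation; "force": force on the tool from outside, world axes, zero at the start; "torque": the same for the moment, N m; "width": finger opening in mm.
Only numpy, scipy, OpenCV 4.12 (cv2) and the standard library are available. Lean on these libraries where they do the work, as an engineer would, in place of code of your own. Each camera call takes 0.05 s, during which the arm holds its last target.

TASK

Before work on the stripped washing machine, lock out its supply: flip the bat of the toggle switch on the sloping box over to its other side (off), then slide the bent steel pin from the upper end through both ears of the guard, until its bent arm is fully home against the upper ear. Then try the switch: push the bat firmly back against the pin, let it spring back and leave it, and leave the other things on the counter where they are.

Things in the scene. Friction and masses are not known exactly. Their poses are not given: they have to be found in the camera images.
- switch_box: Grey switch box, fixed on the counter: 220 mm deep, 160 mm wide, its flat panel sloping at 30 degrees from 25 mm high at the front edge (-x) to 152 mm at the rear edge (+x). Origin under its middle, on the counter; x points to the high side.
- guard: Bare steel guard bracket in the middle of the box's panel. Origin on the panel at the bat's pivot; x runs straight up the slope, y level across, z square out of the panel (30 degrees off vertical). Two flat ears square to x, 6 mm thick, 46 mm wide, 58 mm high, at x = 40 to 46 and -46 to -40 mm, each with a 17.5 mm round bore on the line y = 0, z = 36 mm. The panel is free from x = -127 to 127, y = -80 to 80 mm.
- upper_bore (a point): Centre of the upper ear's bore on its outer (uphill) face, guard x = 46, z = 36 mm; axes as guard.
- lower_bore (a point): Centre of the lower ear's bore on its outer (downhill) face, guard x = -46, z = 36 mm; axes as guard.
- bat (a joint): Angle of the steel toggle bat between the ears, which pivots about the guard's x at its origin. 0 is square to the panel, -0.55 rad its stop on the guard's -y side (on), +0.55 its stop on the +y side (off). A spring throws it from 0 to the nearer stop: about 3 N square to it at the tip moves it off a stop (up to 8 N with rubbing), less towards 0. With the pin in, it goes back from off only to 0.36 to 0.3 rad, where it bears on the pin.
- bat_tip (a point): Point on the bat's centre line 65 mm from its pivot. The bat is round, 75 mm long from the pivot, 10 mm thick at the root, 16 mm near the tip.
- pin: Bent lockout pin of plain 14 mm round steel bar, 0.17 to 0.30 kg, lying flat on the counter. Shank 140 mm along its x, the last 10 mm at the -x end a tapered nose; at the +x end bent square, the arm reaching 58 mm from the shank's centre line towards +y, level on the counter. Origin on the counter under the middle of the shank, 7 mm below its centre line.
- pin_tip (a point): End of the pin's nose, on the shank's centre line.
- pin_shoulder (a point): On the shank's centre line, 140 mm from the tip, at the arm's inner face (the arm's outer face is 14 mm further): it meets the outer face of the upper ear when the pin is fully home.
- wrench: Bystander: flat steel spanner 180 mm long, 38 mm wide at its jaw, lying on the counter; origin under its middle.
- dish: Bystander: round steel dish of screws, 116 mm wide and 26 mm high; origin under its middle.
- pump: Bystander: drain pump out of the machine, white plastic and black, about 170 mm long and 88 mm high; origin under its middle.

How it is judged (in metres and radians):
On the way, in this order (a step that is already met when the one before it is completed fails the run):
1. the bat has been flipped over its centre to the off side, with the pin not yet in the guard (value of joint bat above 0.45 rad and distance between pin_shoulder and upper_bore above 0.05 m), for 0.2 s.
2. with the bat off, the pin is through both bores from the upper end, its arm home against the upper ear (value of joint bat above 0.45 rad and distance between pin_shoulder and upper_bore below 0.006 m and angle between the x axis of pin and the x axis of guard, either way round below 0.08 rad and x of pin_tip in the frame of lower_bore below -0.035 m), for 0.2 s.
3. the robot tries the switch: it pushes the bat back so that it bears on the pin with at least 3 N (contact force between bat and pin above 3 N and value of joint bat between 0.1 and 0.45 rad), for 0.1 s.
At the end, for the whole second after the job is handed in: The bat rests on its off side (over 0.45 rad), the pin at rest lies through both bores of the guard with its arm at the upper end, within 6 mm of fully home (all of step 2 and linear speed of pin below 0.02 m/s); the robot touches nothing.
It fails at once if the spanner, the dish or the pump is moved by more than 25 mm (distance of any of wrench, dish, pump from where it was at the start of the episode above 0.025 m).
It also fails if it takes over 67 s, if anything falls off the work surface, if the arm or the gripper's body presses on something with over 40 N, if the wrist force passes 120 N, or if a joint passes its speed limit or range.

## Working session

There is one attempt and no reset: what is moved stays moved. The work goes in short steps, Python scripts to look and compute and a tool call to move; the robot and the scene stay as the last step left them, time stands still between calls to the robot, and variables do not carry over. Pictures are saved under pics/ and viewed, and the job is handed in when it is done.

Besides the shell and the picture viewer there is one more tool, called after "Call:" as name(argument=value, ...), one argument or row to a line, values as JSON. jog_arm: Moves the arm, as the interface text tells. Its arguments: {"type":"object","properties":{"translation":{"type":"array","items":{"type":"array","items":{"type":"number"}}},"rot":{"type":"array","items":{"type":"array","items":{"type":"number"}}},"claw":{"type":"array","items":{"type":"number"}}},"required":["translation","rot","claw"]}

```bash
mkdir -p pics; ls; python3 - <<'E'
from plant import r
import cv2,numpy as np,pickle
print(r.observe())
for n in("scene","top"):
    p=r.get_image(n); cv2.imwrite(f"pics/{n}0.png",p["frame"][:,:,::-1]); pickle.dump(p,open(f"{n}0.pkl","wb"))
    print(n,p["vertical_fov"],p["cx"],p["cy"],p["R"],p["t"])
    for q in("switch_box","guard","bat","pin","pin_tip","wrench","dish","pump"):
        print(q,[(np.round(d["point"]).tolist(),round(d["p"],2)) for d in r.spot_in(p,q)[:2]])
E
```

```text
pics
{'t': 0.0, 'qpos': array([-1.35750772,  0.59213018,  0.04828614,  1.60985236, -0.03332031,
        0.94267055, -0.03369764]), 'qvel': array([-4.03457272e-04, -8.78918587e-04,  6.57920283e-04,  8.73173776e-05,
       -4.36921194e-06,  2.52383374e-04, -2.47996364e-04]), 'effort': array([-2.13738776e-04, -5.48675323e+01,  1.54624756e+00, -1.98118150e+01,
        9.35092277e-03,  8.80721229e-03, -6.65981275e-06]), 'tool_pos': array([218.67811893, 690.35850366, 230.12134283]), 'orientation': array([-1.20612492e-04,  1.52753078e-01,  9.88263743e-01, -1.12137824e-03]), 'force': array([ 0.73508708, -0.38411508, -0.06681709]), 'torque': array([ 0.02572086,  0.01329528, -0.02709469]), 'width': 85.37415736981347}
scene 56.42768694459038 320.9921079901766 197.42217357199104 [[-0.35492845  0.93475382 -0.01615844]
 [ 0.767158    0.28132675 -0.57647538]
 [-0.53431676 -0.21700359 -0.81695474]] [ 204.74725165 -382.65883031 1344.98061774]
switch_box [([617.0, -28.0, 88.0], 0.79)]
guard [([625.0, -31.0, 92.0], 0.74), ([761.0, 308.0, 70.0], 0.44)]
bat []
pin [([471.0, -345.0, 13.0], 0.66)]
pin_tip [([474.0, -344.0, 12.0], 0.81)]
wrench [([515.0, 361.0, 5.0], 0.65), ([473.0, -346.0, 13.0], 0.56)]
dish [([746.0, -276.0, 6.0], 0.92)]
pump [([760.0, 308.0, 71.0], 0.7), ([626.0, -29.0, 95.0], 0.7)]
top 54.90847245637168 313.50759835613326 204.05457125964327 [[-0.02408378 -0.99967574  0.00826908]
 [-0.99046032  0.02273756 -0.13590935]
 [ 0.13567726 -0.0114634  -0.99068677]] [ 23.31920676 600.46045181 894.33055315]
switch_box [([586.0, -39.0, 108.0], 0.63), ([463.0, -344.0, 11.0], 0.36)]
guard [([631.0, -27.0, 109.0], 0.65)]
bat [([617.0, -7.0, 125.0], 0.56)]
pin [([465.0, -343.0, 13.0], 0.6), ([618.0, -9.0, 125.0], 0.29)]
pin_tip [([462.0, -345.0, 14.0], 0.91)]
wrench []
dish [([750.0, -276.0, 5.0], 0.58)]
pump [([729.0, 299.0, 69.0], 0.84), ([588.0, -36.0, 105.0], 0.58)]
```

View pics/scene0.png

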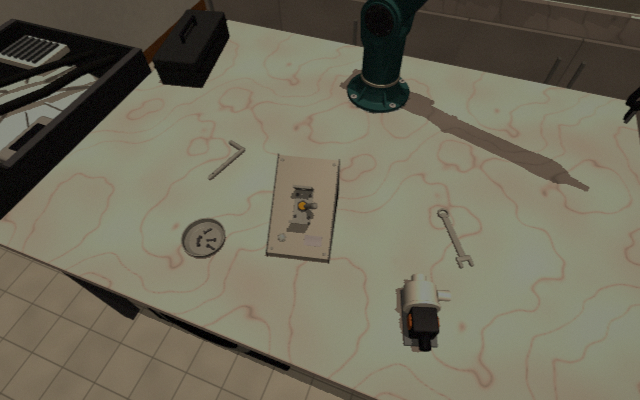

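View pics/top0.png

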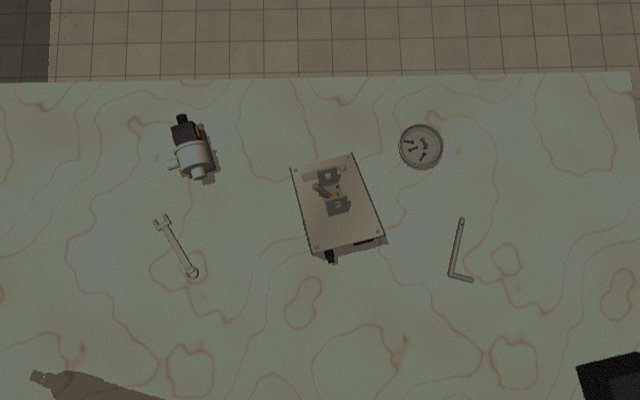

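```bash
cat > h.py <<'E'
import cv2,numpy as np,pickle
def K(p):
    f=200/np.tan(np.radians(p["vertical_fov"])/2); return f
def proj(p,X):
    X=np.atleast_2d(X); c=X@np.array(p["R"]).T+np.array(p["t"]); f=K(p)
    return np.c_[p["cx"]+f*c[:,0]/c[:,2],p["cy"]+f*c[:,1]/c[:,2]]
def ray(p,uv):
    R=np.array(p["R"]);f=K(p)
    d=R.T@np.array([(uv[0]-p["cx"])/f,(uv[1]-p["cy"])/f,1]); o=-R.T@np.array(p["t"]); return o,d/np.linalg.norm(d)
def onz(p,uv,z):
    o,d=ray(p,uv); return o+d*(z-o[2])/d[2]
def tri(p1,u1,p2,u2):
    o1,d1=ray(p1,u1);o2,d2=ray(p2,u2)
    s=np.linalg.lstsq(np.c_[d1,-d2],o2-o1,rcond=None)[0]
    a=o1+s[0]*d1;b=o2+s[1]*d2
    return (a+b)/2,np.linalg.norm(a-b)
def crop(p,x0,y0,w,h,k,name):
    f=p["frame"][y0:y0+h,x0:x0+w,::-1]; f=cv2.resize(f,None,fx=k,fy=k,interpolation=cv2.INTER_CUBIC)
    cv2.imwrite(name,cv2.convertScaleAbs(f,alpha=1.4,beta=20))
def load(n): return pickle.load(open(n+".pkl","rb"))
E
python3 - <<'E'
from h import *
s=load("scene0");t=load("top0")
crop(s,255,145,100,125,6,"pics/s_box.png" ) if 0 else crop(s,255,145,130,120,5,"pics/s_box.png")
crop(t,280,145,115,120,5,"pics/t_box.png")
crop(s,195,130,60,60,9,"pics/s_pin.png")
crop(t,430,205,60,85,7,"pics/t_pin.png")
for p in(s,t): print(-np.array(p["R"]).T@p["t"],K(p))
E
```

```text
[1084.87609418  208.12950801  881.50328856] 372.78212205621423
[473.95354709  19.91071153 967.41680607] 384.9468117628406
```

View pics/s_box.png

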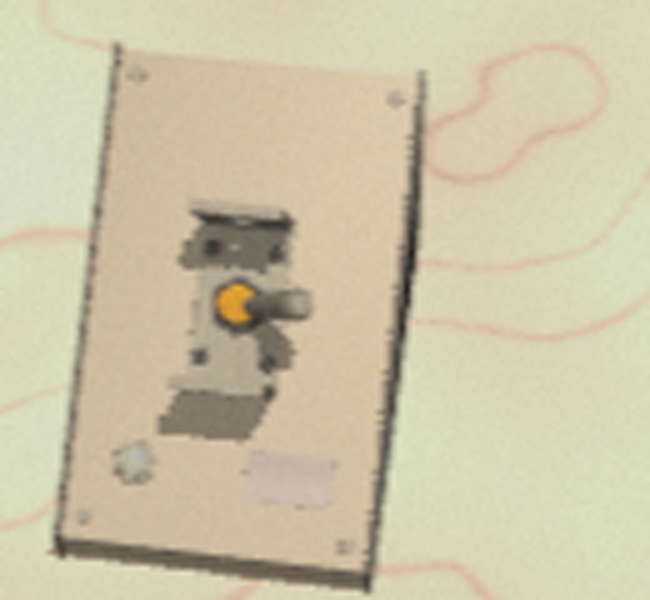

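View pics/t_box.png

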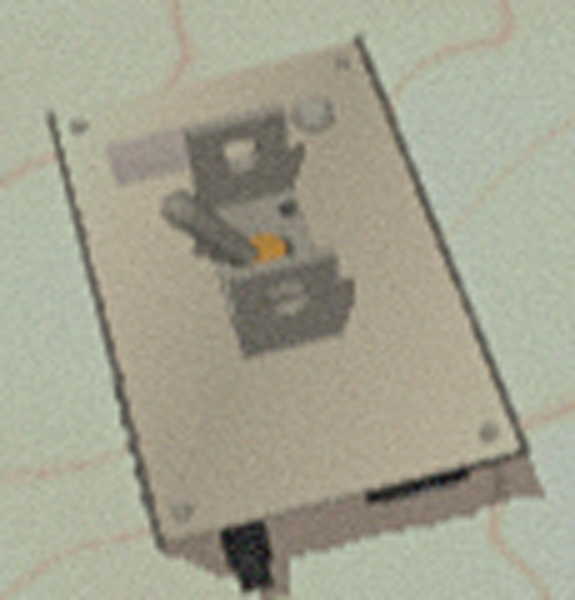

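View pics/s_pin.png

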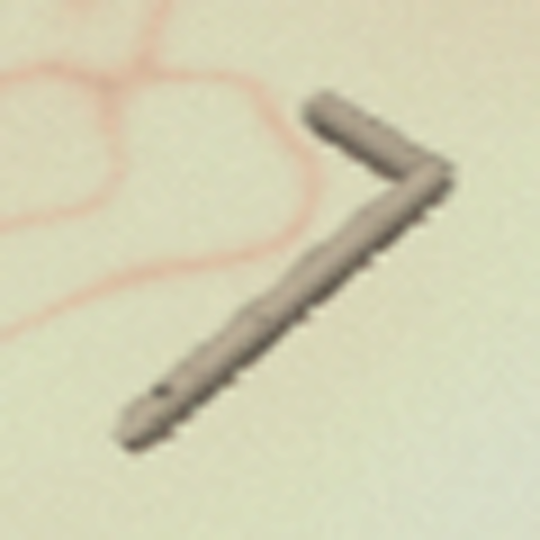

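View pics/t_pin.png

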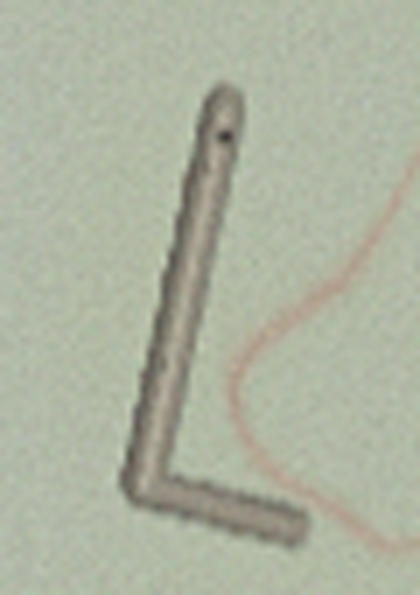

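```bash
cat > fit.py <<'E'
from h import *
from scipy.optimize import least_squares
s=load("scene0");t=load("top0")
T=lambda c:np.array([280+c[0]/5,145+c[1]/5]); S=lambda c:np.array([255+c[0]/5,145+c[1]/5])
# low+world y(left), low right, high right, high left ; box x dir -> -worldx
tc=[T(c) for c in[(50,112),(360,37),(524,455),(160,547)]]
sc=[S(c) for c in[(368,577),(60,542),(117,45),(424,72)]]
for a,b in zip(tc,sc): print("tri",tri(t,a,s,b))
B=np.array([[-110,-80,25],[-110,80,25],[110,80,152],[110,-80,152.]])
def w(q,P):
    c,n=np.cos(q[2]),np.sin(q[2]); return P@np.array([[c,n,0],[-n,c,0],[0,0,1]])+[q[0],q[1],0]
def f(q): X=w(q,B); return np.r_[(proj(t,X)-tc).ravel(),(proj(s,X)-sc).ravel()]
o=least_squares(f,[617,-30,np.pi]);print("box",o.x,np.round(f(o.x),1))
# pin
Tp=lambda c:np.array([430+c[0]/7,205+c[1]/7]); Sp=lambda c:np.array([195+c[0]/9,130+c[1]/9])
tp=[Tp(c) for c in[(226,88),(143,488),(306,527)]]; sp=[Sp(c) for c in[(125,435),(438,178),(312,105)]]
for a,b in zip(tp,sp): print("tri",tri(t,a,s,b))
P=np.array([[-70,0,7],[77,0,7],[77,58,7.]])
def g(q): X=w(q,P); return np.r_[(proj(t,X)-tp).ravel(),(proj(s,X)-sp).ravel()]
def g(q):
    X=w(q,P); return np.r_[(proj(t,X)-tp).ravel(),(proj(s,X)-sp).ravel()]
o2=least_squares(g,[463,-344,3.3]);print("pin",o2.x,np.round(g(o2.x),1))
E
python3 fit.py
```

```text
tri (array([697.63817094,  66.23403831,  21.40215034]), np.float64(0.9793541758453725))
tri (array([733.2424407 , -90.3401701 ,  18.83785223]), np.float64(3.166449414959691))
tri (array([ 514.26302337, -139.95589336,  149.74718546]), np.float64(1.4929520355396226))
tri (array([478.83779603,  16.72390196, 151.75709613]), np.float64(1.0733827061295862))
box [606.12530777 -36.36407565   3.36567147] [-0.2  0.5 -0.5  0.4 -0.1 -1.3 -0.5 -1.   0.  -1.4 -0.4 -1.8  0.2  0.2
 -0.3  0.6]
tri (array([ 562.73330961, -364.84053297,    6.29908538]), np.float64(0.36008867851472176))
tri (array([ 421.39805517, -324.22908938,    2.71191837]), np.float64(3.0313490153008167))
tri (array([ 406.92065292, -381.07685136,    4.90977429]), np.float64(0.9209423788406861))
pin [ 496.4626597  -345.01602341    2.8634537 ] [-0.1 -0.5 -0.1 -0.1 -0.4  0.3 -0.   0.2 -0.8 -0.8  0.2 -0.5]
```

```bash
cat >> h.py <<'E'
def G(q,O=None):
    c,s=np.cos(q[2]),np.sin(q[2]); h=np.array([c,s,0]); y=np.array([-s,c,0]); 
    x=np.cos(np.pi/6)*h+np.array([0,0,.5]); z=np.cross(x,y)
    return np.array([q[0],q[1],88.5 if len(q)<4 else q[3]]),np.stack([x,y,z])
def gw(q,P):
    O,A=G(q); return np.atleast_2d(P)@A+O
def overlay(p,q,x0,y0,w,h,k,name,bat=None,pin=None):
    f=cv2.resize(p["frame"][y0:y0+h,x0:x0+w,::-1],None,fx=k,fy=k,interpolation=cv2.INTER_CUBIC)
    f=cv2.convertScaleAbs(f,alpha=1.4,beta=20)
    def ln(P,col,closed=True):
        u=(proj(p,gw(q,P))+.5-[x0,y0])*k
        cv2.polylines(f,[np.round(u*8).astype(np.int32)],closed,col,1,cv2.LINE_AA,3)
    for xs in((40,46),(-46,-40)):
        for x in xs:
            ln([[x,-23,0],[x,23,0],[x,23,58],[x,-23,58]],(0,0,255) if abs(x)==46 else (0,200,0))
            a=np.linspace(0,6.28,24); ln(np.c_[a*0+x,8.75*np.cos(a),36+8.75*np.sin(a)],(255,0,0))
    ln([[-127,-80,0],[127,-80,0],[127,80,0],[-127,80,0]],(255,0,255))
    if bat is not None: ln([[0,0,0],[0,75*np.sin(bat),75*np.cos(bat)]],(0,255,255),False)
    cv2.imwrite(name,f)
E
python3 - <<'E'
from h import *
q=[606.1,-36.4,3.3657]
overlay(load("top0"),q,305,155,60,70,8,"pics/ov_t.png",-.55)
overlay(load("scene0"),q,280,175,50,65,9,"pics/ov_s.png",-.55)
E
```

```text
(no output)
```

View pics/ov_t.png

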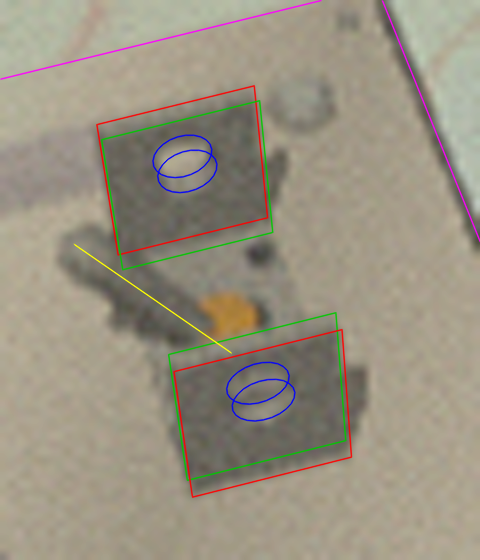

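View pics/ov_s.png

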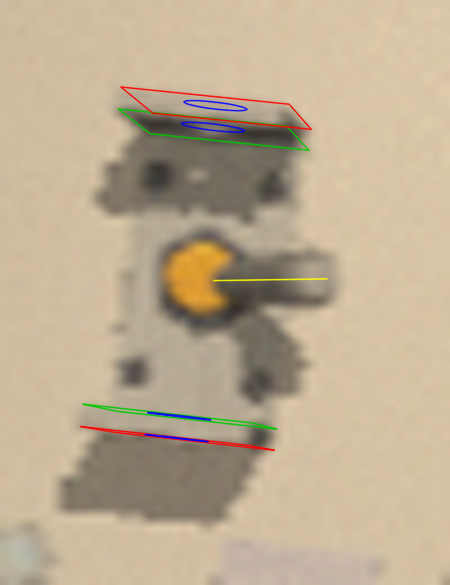

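Call:
jog_arm(
  translation=[
    [27,-41,0],
    [27,-41,0],
    [27,-41,0],
    [27,-41,0],
    [27,-41,0],
    [27,-41,0],
    [27,-41,0],
    [27,-41,0],
    [27,-41,0],
    [27,-41,0],
    [27,-41,0],
    [27,-41,0],
    [27,-41,0],
    [27,-41,0],
    [27,-41,0],
    [27,-35,0],
  ],
  rot=[
    [0,0,0.133],
    [0,0,0.133],
    [0,0,0.133],
    [0,0,0.133],
    [0,0,0],
    [0,0,0],
    [0,0,0],
    [0,0,0],
    [0,0,0],
    [0,0,0],
    [0,0,0],
    [0,0,0],
    [0,0,0],
    [0,0,0],
    [0,0,0],
    [0,0,0],
  ],
  claw=[0,0,0,0,0,0,0,0,0,0,0,0,0,0,0,0],
)

```text
t: 2.9
tool_pos: [660.5, 24.9, 235.0]
orientation: [0.004, -0.126, 0.992, 0.004]
force: [0.8, 0.5, -0.4]
width: 0.0
```

```bash
cat >> h.py <<'E'
from scipy.spatial.transform import Rotation as Ro
def rot_of(o): return Ro.from_quat([o[1],o[2],o[3],o[0]])
def goalR(q,tilt,flip=1):  # tool x = guard x (tilted by tilt from vertical), z=-normal
    A=G(q)[1]; h=A[0].copy();h[2]=0;h/=np.linalg.norm(h); u=np.array([0,0,1.])
    x=np.cos(tilt)*h+np.sin(tilt)*u; z=np.sin(tilt)*h-np.cos(tilt)*u; y=np.cross(z,x)
    return Ro.from_matrix(np.stack([x,y,z]).T)
def need(q,P,tilt):
    from plant import r
    s=r.observe(); T=gw(q,P)[0]; p=np.array(s["tool_pos"]); R=rot_of(s["orientation"])
    print("d",np.round(T-p,1),"rotvec",np.round((goalR(q,tilt)*R.inv()).as_rotvec(),4),"guard pos now",np.round(G(q)[1]@(p-G(q)[0]),1),"q",np.round(s["qpos"],2),"F",np.round(s["force"],1),"t",round(s["t"],2),"w",round(s["width"],1))
Q=[606.1,-36.4,3.3657]
E
python3 - <<'E'
from h import *
need(Q,[0,-65,46],np.pi/6)
E
```

```text
d [ -46.4    7.2 -106.6] rotvec [-0.1315  0.5151 -0.0255] guard pos now [ 15.5 -47.7 160.2] q [-0.09  0.5  -0.02  1.76 -0.    0.87  1.72] F [ 0.8  0.5 -0.4] t 2.9 w 0.0
```

Call:
jog_arm(
  translation=[
    [-10,7,-15],
    [-10,0,-15],
    [-9,0,-15],
    [-9,0,-15],
    [0,0,0],
  ],
  rot=[
    [-0.033,0.129,-0.006],
    [-0.033,0.129,-0.006],
    [-0.033,0.129,-0.006],
    [-0.033,0.129,-0.006],
    [0,0,0],
  ],
  claw=[0,0,0,0,0],
)

```text
t: 3.52
tool_pos: [625.2, 24.0, 174.7]
orientation: [-0.262, -0.103, 0.959, -0.033]
force: [-0.3, 0.5, 0.2]
width: -0.1
```

```bash
python3 - <<'E'
from h import *
need(Q,[0,-65,46],np.pi/6)
E
```

```text
d [-11.1   8.1 -46.4] rotvec [ 0.0115 -0.0087  0.0078] guard pos now [ 15.3 -54.7  90.7] q [-0.15  0.76  0.03  1.53  0.03  1.38  1.64] F [-0.3  0.5  0.2] t 3.52 w -0.1
```

Call:
jog_arm(
  translation=[
    [-2,9,-6],
    [-3,0,-14],
    [-3,0,-14],
    [-3,0,-12],
    [0,0,0],
  ],
  rot=[
    [0.011,-0.009,0.008],
    [0,0,0],
    [0,0,0],
    [0,0,0],
    [0,0,0],
  ],
  claw=[0,0,0,0,0],
)

```text
t: 4.15
tool_pos: [613.1, 32.8, 129.4]
orientation: [-0.253, -0.108, 0.961, -0.029]
force: [1.1, 0.1, -0.4]
width: 0.2
```

```bash
python3 - <<'E'
from h import *
need(Q,[0,-65,46],np.pi/6)
from plant import r
for n in("scene","top"):
    p=r.get_image(n); pickle.dump(p,open(n+"1.pkl","wb"))
overlay(load("scene1"),Q,255,130,100,100,6,"pics/s1.png")
E
```

```text
d [ 0.9 -0.7 -1. ] rotvec [-0.0014  0.0085  0.0002] guard pos now [  1.2 -65.9  46.5] q [-0.16  0.79  0.02  1.59  0.03  1.27  1.64] F [ 1.1  0.1 -0.4] t 4.15 w 0.2
```

View pics/s1.png

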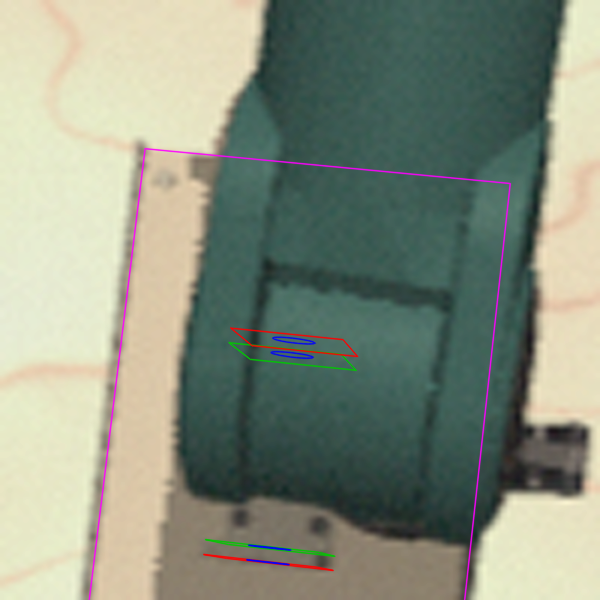

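Call:
jog_arm(
  translation=[
    [2.2,-9.8,0],
    [2.2,-9.8,0],
    [2.2,-9.8,0],
    [2.2,-9.8,0],
    [2.2,-9.8,0],
    [2.2,-9.8,0],
    [0,0,0],
  ],
  rot=[
    [0,0,0],
    [0,0,0],
    [0,0,0],
    [0,0,0],
    [0,0,0],
    [0,0,0],
    [0,0,0],
  ],
  claw=[0,0,0,0,0,0,0],
)

```text
t: 5.12
tool_pos: [629.9, -31.7, 131.7]
orientation: [-0.25, -0.107, 0.962, -0.029]
force: [0.3, 0.3, 0.4]
width: 0.1
```

```bash
python3 - <<'E'
from h import *
need(Q,[0,-5,46],np.pi/6)
E
```

```text
d [-2.5  5.3 -3.4] rotvec [-0.0008  0.0143  0.0023] guard pos now [ 0.6  0.7 49.6] q [-0.09  0.8   0.04  1.56  0.06  1.29  1.71] F [0.3 0.3 0.4] t 5.12 w 0.1
```

Call:
jog_arm(
  translation=[
    [7,2,13],
    [7,2,13],
    [-20,-5,12],
    [-20,-4,12],
    [-20,-5,12],
    [-20,-4,12],
    [-7,-2,-13],
    [-7,-2,-13],
    [-7,-2,-13],
    [0,0,0],
  ],
  rot=[
    [0,0.014,0],
    [0,0,0],
    [0,0,0],
    [0,0,0],
    [0,0,0],
    [0,0,0],
    [0,0,0],
    [0,0,0],
    [0,0,0],
    [0,0,0],
  ],
  claw=[0,0,0,0,0,0,0,0,0,0],
)

```text
t: 6.38
tool_pos: [541.0, -49.9, 165.8]
orientation: [-0.257, -0.109, 0.96, -0.028]
force: [0.4, -0.0, 0.4]
width: 0.1
```

```bash
python3 - <<'E'
from h import *
need(Q,[95,0,8],np.pi/6)
E
```

```text
d [-11.2  -3.9 -22.8] rotvec [-0.0021  0.0004 -0.0018] guard pos now [96.2 -1.3 33.7] q [-0.07  0.67  0.04  1.76  0.07  1.23  1.72] F [ 0.4 -0.   0.4] t 6.38 w 0.1
```

Call:
jog_arm(
  translation=[
    [-5,-1.1,-9.5],
    [-5,-1.1,-9.5],
    [-1,-0.2,-1.7],
    [-1,-0.2,-1.7],
    [-1,-0.2,-1.7],
  ],
  rot=[
    [0,0,0],
    [0,0,0],
    [0,0,0],
    [0,0,0],
    [0,0,0],
  ],
  claw=[0,0,0,0,0],
)

```text
t: 7.0
tool_pos: [528.3, -52.6, 139.5]
orientation: [-0.256, -0.109, 0.96, -0.028]
force: [0.4, -0.8, -0.1]
width: -0.6
```

```bash
python3 - <<'E'
from h import *
need(Q,[95,0,8],np.pi/6)
E
```

```text
d [ 1.4 -1.2  3.4] rotvec [-0.0023  0.0013 -0.0023] guard pos now [94.3 -1.5  4.5] q [-0.07  0.69  0.04  1.8   0.08  1.16  1.72] F [ 0.4 -0.8 -0.1] t 7.0 w -0.6
```

Call:
jog_arm(
  translation=[
    [-1,-0.2,-1.7],
    [-1,-0.2,-1.7],
  ],
  rot=[
    [0,0,0],
    [0,0,0],
  ],
  claw=[0,0],
)

```text
t: 7.25
tool_pos: [526.7, -53.0, 136.2]
orientation: [-0.256, -0.109, 0.96, -0.028]
force: [0.3, -0.7, -0.3]
width: 0.2
```

Call:
jog_arm(
  translation=[
    [-0.7,-0.2,-1.3],
  ],
  rot=[
    [0,0,0],
  ],
  claw=[0],
)

```text
t: 7.38
tool_pos: [526.5, -53.0, 135.9]
orientation: [-0.256, -0.109, 0.96, -0.028]
force: [1.2, 0.7, 9.5]
width: -0.1
```

Call:
jog_arm(
  translation=[
    [-0.7,-0.2,-1.3],
  ],
  rot=[
    [0,0,0],
  ],
  claw=[0],
)

```text
t: 7.5
tool_pos: [526.5, -53.0, 135.9]
orientation: [-0.255, -0.109, 0.96, -0.028]
force: [1.0, 0.7, 8.2]
width: -0.1
```

```bash
python3 - <<'E'
from h import *
need(Q,[95,0,8],np.pi/6)
E
```

```text
d [ 3.2 -0.8  7. ] rotvec [-0.0024  0.0035 -0.0024] guard pos now [94.1 -1.5  0.4] q [-0.07  0.69  0.04  1.81  0.08  1.15  1.72] F [1.  0.7 8.2] t 7.5 w -0.1
```

Call:
jog_arm(
  translation=[
    [5,1,9],
    [6,2,11],
    [-4,17,0],
    [-4,17,0],
    [-4,17,0],
    [15,3,-9],
    [14,3,-8],
    [14,3,-8],
    [0,0,0],
  ],
  rot=[
    [0,0,0],
    [0,0,0],
    [0,0,0],
    [0,0,0],
    [0,0,0],
    [0,0,0],
    [0,0,0],
    [0,0,0],
    [0,0,0],
  ],
  claw=[0,0,0,0,0,0,0,0,0],
)

```text
t: 8.62
tool_pos: [571.4, 16.0, 129.2]
orientation: [-0.255, -0.111, 0.96, -0.028]
force: [0.4, 0.5, 0.3]
width: -0.1
```

```bash
python3 - <<'E'
from h import *
need(Q,[43,-45,25],np.pi/6)
E
```

```text
d [  0.6 -14.1   2.5] rotvec [-0.0033  0.0037 -0.0047] guard pos now [ 39.5 -58.8  24.1] q [-0.14  0.74  0.02  1.7   0.04  1.21  1.65] F [0.4 0.5 0.3] t 8.62 w -0.1
```

Call:
jog_arm(
  translation=[
    [1,-8,1],
    [1.2,-6,1],
    [0.6,-2,0],
  ],
  rot=[
    [0,0,0],
    [0,0,0],
    [0,0,0],
  ],
  claw=[0,0,0],
)

```text
t: 9.0
tool_pos: [573.8, -2.9, 131.4]
orientation: [-0.256, -0.109, 0.96, -0.029]
force: [-0.0, -0.5, 0.1]
width: -0.3
```

Call:
jog_arm(
  translation=[
    [0.4,-2,0],
    [0.4,-2,0],
  ],
  rot=[
    [0,0,0],
    [0,0,0],
  ],
  claw=[0,0],
)

```text
t: 9.25
tool_pos: [574.1, -6.0, 131.9]
orientation: [-0.256, -0.109, 0.96, -0.027]
force: [-1.2, 4.5, -0.1]
width: 0.1
```

Call:
jog_arm(
  translation=[
    [0.4,-2,0],
    [0.4,-2,0],
  ],
  rot=[
    [0,0,0],
    [0,0,0],
  ],
  claw=[0,0],
)

```text
t: 9.5
tool_pos: [574.1, -5.9, 131.9]
orientation: [-0.256, -0.11, 0.96, -0.025]
force: [-2.0, 4.5, 0.1]
width: -0.1
```

Call:
jog_arm(
  translation=[
    [0.4,-2,0],
    [0.4,-2,0],
  ],
  rot=[
    [0,0,0],
    [0,0,0],
  ],
  claw=[0,0],
)

```text
t: 9.75
tool_pos: [574.1, -5.8, 132.0]
orientation: [-0.257, -0.112, 0.96, -0.022]
force: [-1.5, 5.1, 0.9]
width: 0.2
```

```bash
python3 - <<'E'
from h import *
need(Q,[43,-45,25],np.pi/6)
E
```

```text
d [-2.1  7.8 -0.4] rotvec [-0.0152 -0.0017 -0.0036] guard pos now [ 42.9 -36.9  25.5] q [-0.11  0.74  0.02  1.69  0.04  1.22  1.69] F [-1.5  5.1  0.9] t 9.75 w 0.2
```

Call:
jog_arm(
  translation=[
    [-1,4,0],
    [10,2,17],
    [10,2,17],
    [10,2,17],
    [10,-43,0],
    [10,-43,0],
    [0,-12,0],
    [-9,-2,-16],
    [-9,-2,-16],
    [-9,-2,-16],
    [0,0,0],
  ],
  rot=[
    [-0.015,0,-0.004],
    [0,0,0],
    [0,0,0],
    [0,0,0],
    [0,0,0],
    [0,0,0],
    [0,0,0],
    [0,0,0],
    [0,0,0],
    [0,0,0],
    [0,0,0],
  ],
  claw=[0,0,0,0,0,0,0,0,0,0,0],
)

```text
t: 11.12
tool_pos: [596.8, -109.0, 136.2]
orientation: [-0.258, -0.109, 0.959, -0.04]
force: [-0.4, 0.3, 0.4]
width: 0.0
```

```bash
python3 - <<'E'
from h import *
need(Q,[43,45,25],np.pi/6)
E
```

```text
d [-4.8 23.3 -4.5] rotvec [ 0.0212  0.0006 -0.0076] guard pos now [45.6 68.8 28.7] q [-0.01  0.77  0.07  1.63  0.12  1.25  1.78] F [-0.4  0.3  0.4] t 11.12 w 0.0
```

Call:
jog_arm(
  translation=[
    [-4,11,-4],
    [-3,11,-1],
    [-1,4,0],
  ],
  rot=[
    [0.021,0.001,-0.008],
    [0,0,0],
    [0,0,0],
  ],
  claw=[0,0,0],
)

```text
t: 11.5
tool_pos: [590.1, -79.9, 132.1]
orientation: [-0.256, -0.109, 0.96, -0.028]
force: [-0.9, -0.5, 0.2]
width: -0.2
```

Call:
jog_arm(
  translation=[
    [-0.4,2,0],
    [-0.4,2,0],
  ],
  rot=[
    [0,0,0],
    [0,0,0],
  ],
  claw=[0,0],
)

```text
t: 11.75
tool_pos: [590.0, -78.2, 132.5]
orientation: [-0.255, -0.109, 0.96, -0.031]
force: [-0.5, -5.6, -2.7]
width: 0.2
```

Call:
jog_arm(
  translation=[
    [-0.4,2,0],
    [-0.4,2,0],
  ],
  rot=[
    [0,0,0],
    [0,0,0],
  ],
  claw=[0,0],
)

```text
t: 12.0
tool_pos: [590.0, -78.3, 132.5]
orientation: [-0.254, -0.108, 0.961, -0.034]
force: [0.9, -5.0, -2.1]
width: -0.1
```

```bash
python3 - <<'E'
from h import *
need(Q,[43,45,25],np.pi/6)
E
```

```text
d [ 2.  -7.5 -0.9] rotvec [ 0.0087  0.0072 -0.0015] guard pos now [43.7 37.3 25.6] q [-0.04  0.76  0.05  1.66  0.09  1.23  1.75] F [ 0.9 -5.  -2.1] t 12.0 w -0.1
```

Call:
jog_arm(
  translation=[
    [4,-19,0],
    [4,-19,0],
    [18,4,-11],
    [18,4,-11],
    [18,4,-11],
    [18,4,-10],
    [-4,15,0],
    [-3,14,0],
  ],
  rot=[
    [0.009,0.007,0],
    [0,0,0],
    [0,0,0],
    [0,0,0],
    [0,0,0],
    [0,0,0],
    [0,0,0],
    [0,0,0],
  ],
  claw=[0,0,0,0,0,0,0,0],
)

```text
t: 13.0
tool_pos: [664.5, -77.5, 89.2]
orientation: [-0.258, -0.103, 0.96, -0.024]
force: [0.2, 1.0, -0.2]
width: 0.0
```

```bash
python3 - <<'E'
from h import *
need(Q,[-43,42,25],np.pi/6)
E
```

```text
d [-0.6 11.2 -0.5] rotvec [-0.0061 -0.0026  0.0123] guard pos now [-41.1  53.1  24.5] q [-0.03  0.9   0.05  1.46  0.07  1.3   1.76] F [ 0.2  1.  -0.2] t 13.0 w 0.0
```

Call:
jog_arm(
  translation=[
    [-1,8,0],
    [-0.5,4,0],
    [-0.4,2,0],
  ],
  rot=[
    [-0.006,-0.003,0.012],
    [0,0,0],
    [0,0,0],
  ],
  claw=[0,0,0],
)

```text
t: 13.38
tool_pos: [661.7, -61.5, 90.5]
orientation: [-0.256, -0.11, 0.96, -0.03]
force: [1.2, -4.0, -3.1]
width: -0.1
```

Call:
jog_arm(
  translation=[
    [-0.4,2,0],
    [-0.4,2,0],
  ],
  rot=[
    [0,0,0],
    [0,0,0],
  ],
  claw=[0,0],
)

```text
t: 13.62
tool_pos: [661.7, -61.6, 90.5]
orientation: [-0.255, -0.108, 0.96, -0.032]
force: [1.7, -3.9, -1.6]
width: 0.1
```

```bash
python3 - <<'E'
from h import *
need(Q,[-43,42,25],np.pi/6)
E
```

```text
d [ 2.2 -4.7 -1.9] rotvec [ 0.0061  0.0044 -0.0025] guard pos now [-41.1  37.   26.1] q [-0.05  0.89  0.05  1.48  0.08  1.29  1.74] F [ 1.7 -3.9 -1.6] t 13.62 w 0.1
```

```bash
cat >> h.py <<'E'
PIN=[496.46,-345.0,2.8635]
def needp(along,z,tilt=0,pin=None,goto=True):
    from plant import r
    pin=pin or PIN; s=r.observe(); p=np.array(s["tool_pos"]); R=rot_of(s["orientation"])
    T=np.array([pin[0]+along*np.cos(pin[2]),pin[1]+along*np.sin(pin[2]),z])
    print("d",np.round(T-p,1),"rotvec",np.round((goalR([0,0,pin[2]],tilt)*R.inv()).as_rotvec(),4),"q",np.round(s["qpos"],2),"F",np.round(s["force"],1),"t",round(s["t"],2),"w",round(s["width"],1))
E
python3 - <<'E'
from h import *
needp(52,100)
E
```

```text
d [-215.3 -269.1    9.5] rotvec [-0.0067 -0.5261 -0.4913] q [-0.05  0.89  0.05  1.48  0.08  1.29  1.74] F [ 1.7 -3.9 -1.6] t 13.62 w 0.1
```

Call:
jog_arm(
  translation=[
    [3,-15,20],
    [3,-15,35],
    [0,-30,30],
    [-25,-30,10],
    [-30,-30,0],
    [-35,-30,0],
    [-35,-35,0],
    [-35,-35,-20],
    [-35,-35,-20],
    [-26,-14,-20],
    [0,0,0],
  ],
  rot=[
    [0,0,0],
    [0,0,0],
    [-0.001,-0.105,-0.098],
    [-0.001,-0.105,-0.098],
    [-0.001,-0.105,-0.098],
    [-0.001,-0.105,-0.098],
    [-0.001,-0.105,-0.098],
    [0,0,0],
    [0,0,0],
    [0,0,0],
    [0,0,0],
  ],
  claw=[0,0,0,0.8,0.8,0.8,0.8,0.8,0.8,0.8,0.8],
)

```text
t: 15.0
tool_pos: [441.5, -339.7, 145.6]
orientation: [0.017, 0.15, 0.989, 0.005]
force: [1.4, 0.5, 0.6]
width: 68.0
```

```bash
python3 - <<'E'
from h import *
needp(52,60)
from plant import r
for n in("scene","top"):
    p=r.get_image(n); pickle.dump(p,open(n+"2.pkl","wb"))
s=load("scene2");t=load("top2")
crop(s,195,100,130,130,5,"pics/s2.png")
crop(t,300,150,180,140,4,"pics/t2.png")
E
```

```text
d [  5.    9.  -85.6] rotvec [-0.0052  0.0345  0.0226] q [ 0.52  0.49  0.09  2.08 -0.13  0.55  1.98] F [1.4 0.5 0.6] t 15.0 w 68.0
```

View pics/s2.png

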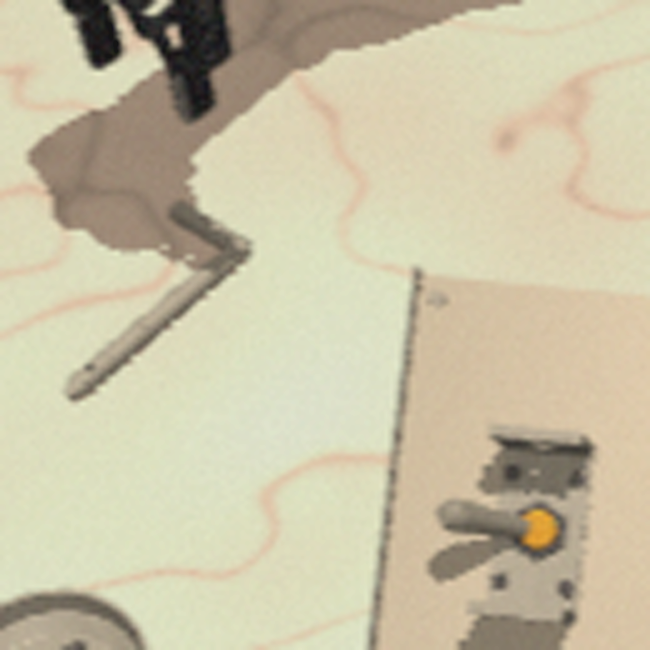

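View pics/t2.png

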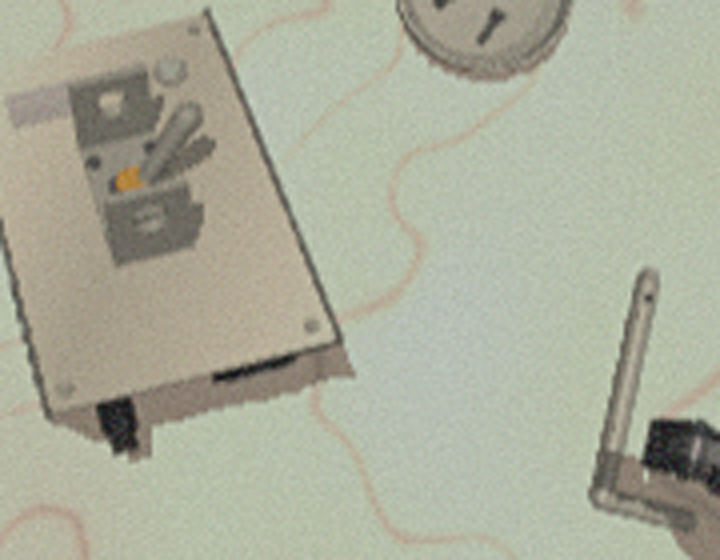

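Call:
jog_arm(
  translation=[
    [5,9,-30],
    [0,0,-30],
    [0,0,-25],
    [0,0,-25],
    [0,0,-20],
    [0,0,0],
  ],
  rot=[
    [-0.005,0.034,0.023],
    [0,0,0],
    [0,0,0],
    [0,0,0],
    [0,0,0],
    [0,0,0],
  ],
  claw=[0.7,0.6,0.6,0.6,0.6,0.6],
)

```text
t: 15.85
tool_pos: [471.7, -324.4, 21.4]
orientation: [0.014, 0.127, 0.992, -0.0]
force: [-0.3, -0.2, 0.5]
width: 51.6
```

```bash
python3 - <<'E'
from h import *
needp(52,3)
E
```

```text
d [-25.3  -6.3 -18.4] rotvec [ 0.0046  0.0281 -0.0241] q [ 0.49  0.71  0.05  2.09 -0.14  0.32  1.98] F [-0.3 -0.2  0.5] t 15.85 w 51.6
```

Call:
jog_arm(
  translation=[
    [-12,-3,0],
    [-12,-3,0],
    [0,0,0],
  ],
  rot=[
    [0.004,0.028,-0.024],
    [0,0,0],
    [0,0,0],
  ],
  claw=[0.6,0.6,0.6],
)

```text
t: 16.23
tool_pos: [449.4, -330.9, 24.4]
orientation: [0.002, 0.138, 0.99, -0.001]
force: [-0.6, -0.8, -0.4]
width: 51.3
```

```bash
python3 - <<'E'
from h import *
needp(52,3)
E
```

```text
d [ -2.9   0.2 -21.4] rotvec [ 0.0026  0.0028 -0.0007] q [ 0.5   0.7   0.07  2.11 -0.13  0.33  1.98] F [-0.6 -0.8 -0.4] t 16.23 w 51.3
```

Call:
jog_arm(
  translation=[
    [-3,0,-6],
    [-2,0,-5],
    [-1,0,-5],
    [0,0,-3],
    [0,0,0],
  ],
  rot=[
    [0.003,0.003,0],
    [0,0,0],
    [0,0,0],
    [0,0,0],
    [0,0,0],
  ],
  claw=[0.6,0.6,0.6,0.6,0.6],
)

```text
t: 16.85
tool_pos: [443.0, -331.2, 4.5]
orientation: [0.0, 0.139, 0.99, 0.0]
force: [0.4, 0.2, -0.1]
width: 51.1
```

```bash
python3 - <<'E'
from h import *
needp(52,3)
E
```

```text
d [ 3.4  0.5 -1.5] rotvec [-0.0006  0.0004  0.0001] q [ 0.52  0.74  0.06  2.12 -0.14  0.29  1.98] F [ 0.4  0.2 -0.1] t 16.85 w 51.1
```

Call:
jog_arm(
  translation=[
    [3.4,0.5,-1.5],
    [0,0,0],
    [0,0,0],
    [0,0,0],
    [0,0,0],
    [0,0,0],
    [0,0,0],
  ],
  rot=[
    [0,0,0],
    [0,0,0],
    [0,0,0],
    [0,0,0],
    [0,0,0],
    [0,0,0],
    [0,0,0],
  ],
  claw=[0.5,0.2,0,0,0,0,0],
)

```text
t: 17.73
tool_pos: [447.0, -330.7, 3.2]
orientation: [0.0, 0.139, 0.99, 0.0]
force: [-0.2, -0.5, -0.8]
width: 11.0
```

```bash
python3 - <<'E'
from h import *
needp(52,3)
E
```

```text
d [-0.6 -0.1 -0.2] rotvec [-0.0003  0.0009  0.    ] q [ 0.51  0.74  0.06  2.11 -0.14  0.29  1.98] F [-0.2 -0.5 -0.8] t 17.73 w 11.0
```

Call:
jog_arm(
  translation=[
    [0,0,0],
    [0,0,0],
  ],
  rot=[
    [0,0,0],
    [0,0,0],
  ],
  claw=[0,0],
)

```text
t: 17.98
tool_pos: [447.0, -330.7, 3.2]
orientation: [0.0, 0.139, 0.99, 0.0]
force: [-0.5, 0.3, -0.3]
width: 11.3
```

```bash
python3 - <<'E'
from h import *
needp(52,3)
from plant import r
for n in("scene","top"):
    p=r.get_image(n); pickle.dump(p,open(n+"3.pkl","wb"))
s=load("scene3");t=load("top3")
crop(s,185,90,90,100,6,"pics/s3.png")
crop(t,420,190,90,100,6,"pics/t3.png")
E
```

```text
d [-0.6 -0.1 -0.2] rotvec [-0.0004  0.0009 -0.    ] q [ 0.51  0.74  0.06  2.11 -0.14  0.29  1.98] F [-0.5  0.3 -0.3] t 17.98 w 11.3
```

View pics/s3.png

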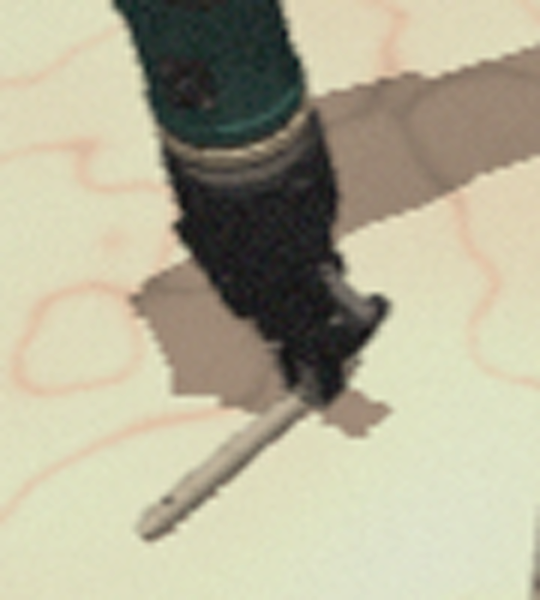

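View pics/t3.png

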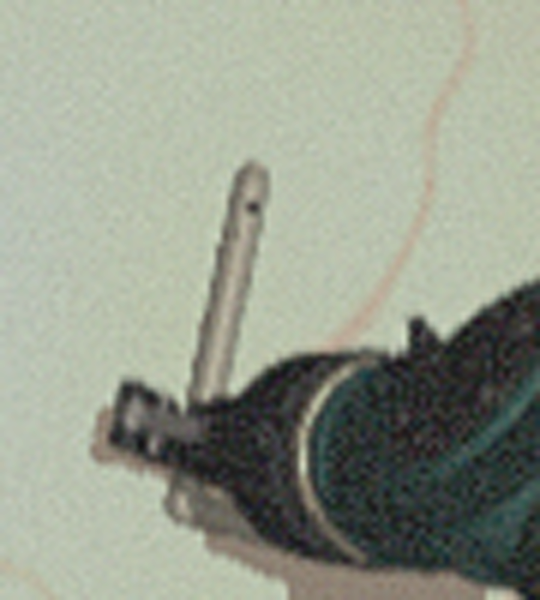

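```bash
python3 - <<'E'
from h import *
need(Q,[190,0.2,60],np.pi/6)
E
```

```text
d [ 27.9 264.2 232.3] rotvec [0.0137 0.5297 0.4907] guard pos now [ 148.3  251.6 -184.1] q [ 0.51  0.74  0.06  2.11 -0.14  0.29  1.98] F [-0.2  0.5 -0.5] t 18.07 w 11.6
```

Call:
jog_arm(
  translation=[
    [0,0,12],
    [0,0,20],
    [0,0,30],
    [0,10,40],
    [0,20,40],
    [0,30,40],
    [0,35,30],
    [0,40,20],
    [0,40,0],
    [0,35,0],
    [0,30,0],
    [0,10,0],
    [0,0,0],
  ],
  rot=[
    [0,0,0],
    [0,0,0],
    [0,0,0],
    [0,0,0],
    [0,0,0.1],
    [0,0,0.1],
    [0,0,0.1],
    [0,0,0.1],
    [0,0,0.1],
    [-0.028,0.127,0],
    [-0.028,0.127,0],
    [-0.028,0.127,0],
    [-0.028,0.127,0],
  ],
  claw=[0,0,0,0,0,0,0,0,0,0,0,0,0],
)

```text
t: 19.7
tool_pos: [438.0, -72.6, 250.5]
orientation: [-0.261, -0.113, 0.958, -0.03]
force: [-0.2, 0.5, -2.2]
width: 11.2
```

```bash
python3 - <<'E'
from h import *
need(Q,[195,0.2,60],np.pi/6)
E
```

```text
d [ 32.7   5.1 -12.6] rotvec [ 0.0002 -0.008  -0.0106] guard pos now [229.9  -2.1  54.4] q [-0.    0.45 -0.02  1.94  0.12  1.28  1.72] F [-0.2  0.5 -2.2] t 19.7 w 11.2
```

Call:
jog_arm(
  translation=[
    [16,3,-6],
    [16,2,-6],
    [0,0,0],
  ],
  rot=[
    [0,-0.008,-0.01],
    [0,0,0],
    [0,0,0],
  ],
  claw=[0,0,0],
)

```text
t: 20.08
tool_pos: [472.9, -66.9, 237.3]
orientation: [-0.255, -0.108, 0.961, -0.029]
force: [-0.7, -0.1, -1.8]
width: 11.3
```

```bash
cat >> h.py <<'E'
def pinov(p,s,x0,y0,w,h,k,name,q=None,da=0,pitch=0):
    # predicted pin from tool pose: centre line 3.8 behind TCP, tip 122.6 along -x tool
    R=rot_of(s["orientation"]).as_matrix(); P=np.array(s["tool_pos"])
    c,n=np.cos(pitch),np.sin(pitch)
    def W(L): return P+np.array([[-l*c+0*l,y,-3.8+ n*l+zz] for l,y,zz in L])@R.T
    f=cv2.resize(p["frame"][y0:y0+h,x0:x0+w,::-1],None,fx=k,fy=k,interpolation=cv2.INTER_CUBIC)
    f=cv2.convertScaleAbs(f,alpha=1.4,beta=20)
    def dr(X,col,cl=False):
        u=(proj(p,X)+.5-[x0,y0])*k; cv2.polylines(f,[np.round(u*8).astype(np.int32)],cl,col,1,cv2.LINE_AA,3)
    dr(W([(20,0,0),(122.6,0,0)]),(0,0,255))
    for l in(112,122.6): dr(W([(l,-7,0),(l,7,0)]),(0,255,255))
    a=np.linspace(0,6.28,24)
    for x in(46,-46): dr(gw(q or Q,np.c_[a*0+x,8.75*np.cos(a),36+8.75*np.sin(a)]),(255,0,0))
    cv2.imwrite(name,f)
E
python3 - <<'E'
from h import *
need(Q,[195,0.2,60],np.pi/6)
from plant import r
st=r.observe()
for n in("scene","top"):
    p=r.get_image(n); pickle.dump(p,open(n+"4.pkl","wb"))
pickle.dump(st,open("st4.pkl","wb"))
s=load("scene4");t=load("top4")
pinov(s,st,270,145,80,80,8,"pics/s4.png")
pinov(t,st,300,170,90,70,8,"pics/t4.png")
E
```

```text
d [-2.1 -0.5  0.6] rotvec [-0.0008  0.0054 -0.0005] guard pos now [192.8   0.2  60.6] q [-0.01  0.5  -0.02  1.88  0.11  1.28  1.71] F [-0.7 -0.1 -1.8] t 20.07 w 11.3
```

View pics/s4.png

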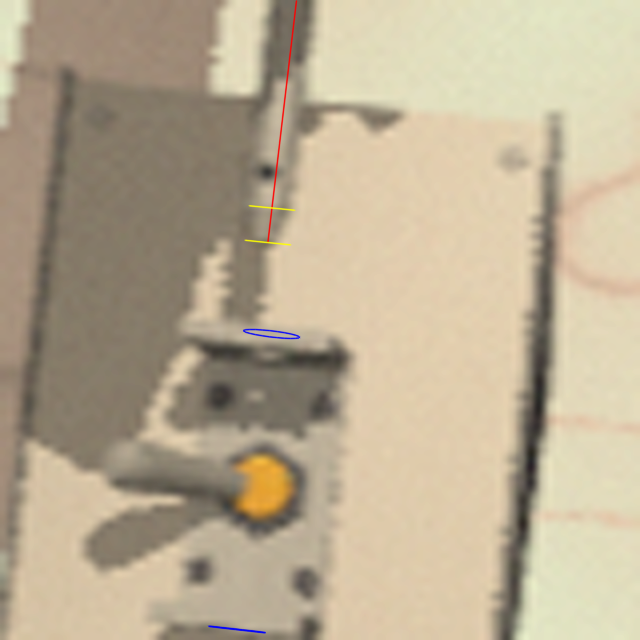

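View pics/t4.png

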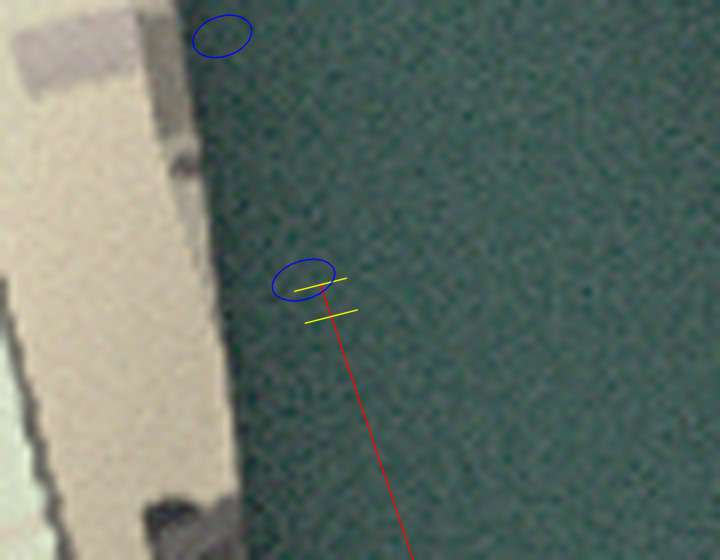

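```bash
python3 - <<'E'
from h import *
s=load("scene0");t=load("top0")
X=tri(t,(430+226/7,205+135/7),s,(195+162/9,130+390/9)); print("dot",X)
X3=tri(load("top3"),(420+254/6,190+207/6),load("scene3"),(185+168/6,90+500/6)); print(X3)
tip=tri(load("top3"),(420+252/6,190+160/6),load("scene3"),(185+148/6,90+538/6)); print(tip)
for D in (X[0],X3[0]):
    d=D-np.array([447,-330.7,3.2]); d-=0
    h=np.array([np.cos(2.8635),np.sin(2.8635),0]); print("along",-d@h,"lat",d@np.array([-h[1],h[0],0]),"z",d[2])
st=pickle.load(open("st4.pkl","rb"))
R=rot_of(st["orientation"]).as_matrix();P=np.array(st["tool_pos"])
sc=load("scene4"); uv=np.array([270+268/8,145+172/8]); print("seen",uv)
for al in(100,104,108):
  for pit in(-.03,0,.03):
    # dot approx at top of shank, offset 6 up, lateral
    for lat in (2.5,):
        v=np.array([-al*np.cos(pit),lat*1.0,-3.8-6+al*np.sin(pit)]); print(al,pit,proj(sc,P+R@v)[0])
E
```

```text
dot (array([ 545.10707281, -360.43622843,   11.8137478 ]), np.float64(1.4151328766901443))
(array([ 544.64213642, -360.86294275,   11.0718152 ]), np.float64(1.3117681482106576))
(array([ 564.73588626, -363.80763337,    3.29420357]), np.float64(2.9463747076700844))
along 102.50112846700293 lat 1.6612283738606333 z 8.613747801573187
along 102.17119706382243 lat 2.199183981412793 z 7.8718151982064795
seen [303.5 166.5]
100 -0.03 [304.56363195 164.93875363]
100 0 [304.71857929 165.18945302]
100 0.03 [304.87683444 165.4017674 ]
104 -0.03 [304.36325478 166.57258962]
104 0 [304.52515752 166.82777366]
104 0.03 [304.69045513 167.04298028]
108 -0.03 [304.16266231 168.20818115]
108 0 [304.33158013 168.46741249]
108 0.03 [304.50397593 168.68507273]
```

Call:
jog_arm(
  translation=[
    [-8,-2,-8],
    [-8,-2,-8],
    [0,0,-6],
    [0,0,0],
  ],
  rot=[
    [0,0.005,0],
    [0,0,0],
    [0,0,0],
    [0,0,0],
  ],
  claw=[0,0,0,0],
)

```text
t: 20.68
tool_pos: [451.5, -73.0, 215.2]
orientation: [-0.258, -0.107, 0.96, -0.029]
force: [-0.2, 0.2, -2.8]
width: 11.3
```

```bash
python3 - <<'E'
from h import *
need(Q,[180,0.2,32.6],np.pi/6)
E
```

```text
d [18.5  5.4 -8.5] rotvec [ 0.0003 -0.0026  0.0027] guard pos now [200.9   1.3  30.4] q [ 0.    0.51 -0.02  1.93  0.12  1.22  1.71] F [-0.2  0.2 -2.8] t 20.68 w 11.3
```

Call:
jog_arm(
  translation=[
    [11,4,-4],
    [11,3,-6],
    [0,0,0],
  ],
  rot=[
    [0,-0.002,0.003],
    [0,0,0],
    [0,0,0],
  ],
  claw=[0,0,0],
)

```text
t: 21.05
tool_pos: [476.6, -64.9, 204.5]
orientation: [-0.256, -0.109, 0.96, -0.029]
force: [0.3, 0.2, -1.9]
width: 11.5
```

```bash
python3 - <<'E'
from h import *
need(Q,[175,0.2,32.6],np.pi/6)
from plant import r
st=r.observe()
p=r.get_image("scene");pickle.dump(p,open("scene5.pkl","wb"))
s=load("scene5")
pinov(s,st,270,145,80,80,8,"pics/s5.png")
E
```

```text
d [-2.4 -1.7 -0.3] rotvec [-0.0003  0.0019 -0.0014] guard pos now [172.8  -1.   34.2] q [-0.01  0.55 -0.02  1.89  0.11  1.22  1.7 ] F [ 0.3  0.2 -1.9] t 21.05 w 11.5
```

View pics/s5.png

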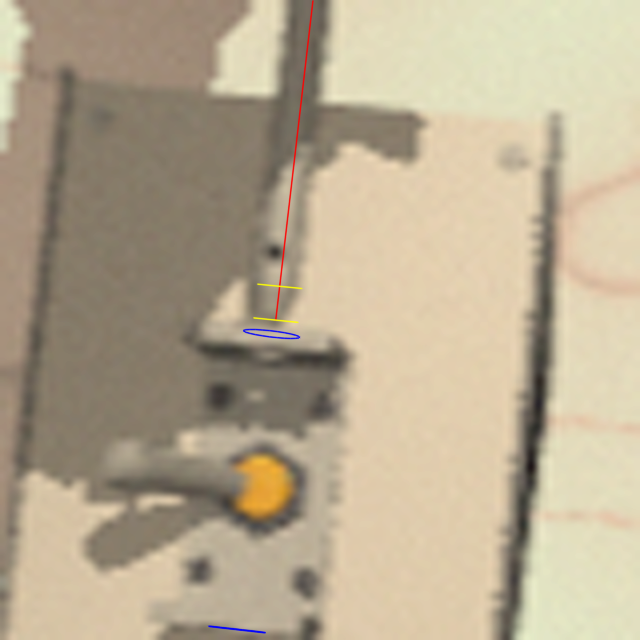

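Call:
jog_arm(
  translation=[
    [-0.5,-1.3,-1.4],
    [0,0,0],
  ],
  rot=[
    [0,0.002,-0.001],
    [0,0,0],
  ],
  claw=[0,0],
)

```text
t: 21.35
tool_pos: [475.4, -66.7, 203.3]
orientation: [-0.258, -0.108, 0.96, -0.029]
force: [-0.0, -0.6, -1.6]
width: 11.1
```

```bash
python3 - <<'E'
from h import *
need(Q,[165,0.2,32.6],np.pi/6)
E
```

```text
d [ 7.3  1.9 -4. ] rotvec [ 0.0002 -0.0012  0.0001] guard pos now [173.6   0.4  32.3] q [-0.01  0.55 -0.02  1.89  0.12  1.22  1.7 ] F [-0.  -0.6 -1.6] t 21.35 w 11.1
```

Call:
jog_arm(
  translation=[
    [3.7,0.9,-2],
    [3.6,0.8,-2.1],
    [3.4,0.8,-2],
  ],
  rot=[
    [0,0,0],
    [0,0,0],
    [0,0,0],
  ],
  claw=[0,0,0],
)

```text
t: 21.72
tool_pos: [486.4, -64.3, 197.1]
orientation: [-0.258, -0.108, 0.96, -0.029]
force: [0.6, -0.7, -2.1]
width: 11.2
```

```bash
python3 - <<'E'
from h import *
need(Q,[155,0.2,32.6],np.pi/6)
E
```

```text
d [ 4.8  1.5 -2.9] rotvec [ 0.0003 -0.0009  0.0006] guard pos now [160.8   0.6  32.6] q [-0.01  0.57 -0.02  1.87  0.11  1.22  1.7 ] F [ 0.6 -0.7 -2.1] t 21.73 w 11.2
```

Call:
jog_arm(
  translation=[
    [4.2,1.1,-2.5],
    [4.2,1,-2.5],
    [4.2,1,-2.5],
    [4.2,1,-2.5],
  ],
  rot=[
    [0,0,0],
    [0,0,0],
    [0,0,0],
    [0,0,0],
  ],
  claw=[0,0,0,0],
)

```text
t: 22.22
tool_pos: [504.6, -59.7, 186.3]
orientation: [-0.258, -0.108, 0.96, -0.029]
force: [-0.1, 0.9, -2.3]
width: 11.2
```

```bash
python3 - <<'E'
from h import *
need(Q,[90,0.2,32.6],np.pi/6)
E
```

```text
d [ 41.5   9.4 -24.5] rotvec [ 0.0002 -0.0008  0.0004] guard pos now [139.1   0.2  32.6] q [-0.02  0.6  -0.02  1.83  0.11  1.22  1.69] F [-0.1  0.9 -2.3] t 22.23 w 11.2
```

Tip is about 30 mm past the outer face with no contact force. On to the lower ear.

Call:
jog_arm(
  translation=[
    [8,1.8,-4.7],
    [8,1.8,-4.7],
    [8,1.8,-4.7],
    [8,1.8,-4.7],
    [4.2,1,-2.5],
  ],
  rot=[
    [0,0,0],
    [0,0,0],
    [0,0,0],
    [0,0,0],
    [0,0,0],
  ],
  claw=[0,0,0,0,0],
)

```text
t: 22.85
tool_pos: [543.7, -50.8, 163.0]
orientation: [-0.258, -0.108, 0.96, -0.029]
force: [-0.1, 0.1, -2.4]
width: 11.4
```

```bash
python3 - <<'E'
from h import *
need(Q,[80,0.2,32.6],np.pi/6)
E
```

```text
d [10.8  2.4 -6.2] rotvec [ 0.     -0.0007  0.0001] guard pos now [92.7  0.1 32.5] q [-0.03  0.67 -0.02  1.75  0.11  1.23  1.68] F [-0.1  0.1 -2.4] t 22.85 w 11.4
```

Call:
jog_arm(
  translation=[
    [3.4,0.8,-2],
    [3.4,0.8,-2],
    [3.4,0.8,-2],
    [3.4,0.8,-2],
  ],
  rot=[
    [0,0,0],
    [0,0,0],
    [0,0,0],
    [0,0,0],
  ],
  claw=[0,0,0,0],
)

```text
t: 23.35
tool_pos: [557.9, -47.5, 154.5]
orientation: [-0.258, -0.108, 0.96, -0.029]
force: [0.8, -0.2, -2.1]
width: 11.4
```

```bash
python3 - <<'E'
from h import *
need(Q,[60,0.2,32.6],np.pi/6)
E
```

```text
d [13.5  3.  -7.8] rotvec [ 0.0002 -0.0014  0.0003] guard pos now [75.9  0.1 32.4] q [-0.03  0.7  -0.02  1.72  0.11  1.24  1.68] F [ 0.8 -0.2 -2.1] t 23.35 w 11.4
```

Call:
jog_arm(
  translation=[
    [3.4,0.8,-2],
    [3.4,0.8,-2],
    [3.4,0.8,-2],
    [2,0.5,-1.2],
  ],
  rot=[
    [0,0,0],
    [0,0,0],
    [0,0,0],
    [0,0,0],
  ],
  claw=[0,0,0,0],
)

```text
t: 23.85
tool_pos: [571.0, -44.4, 146.9]
orientation: [-0.258, -0.108, 0.96, -0.029]
force: [0.1, 0.0, -2.1]
width: 11.0
```

```bash
python3 - <<'E'
from h import *
need(Q,[60,0.2,32.6],np.pi/6)
from plant import r
st=r.observe()
p=r.get_image("scene");pickle.dump(p,open("scene6.pkl","wb"))
s=load("scene6")
pinov(s,st,260,155,80,80,8,"pics/s6.png")
E
```

```text
d [ 0.4 -0.1 -0.1] rotvec [ 0.0002 -0.0013  0.0003] guard pos now [60.4 -0.  32.5] q [-0.03  0.72 -0.02  1.69  0.1   1.25  1.68] F [ 0.1  0.  -2.1] t 23.85 w 11.0
```

View pics/s6.png

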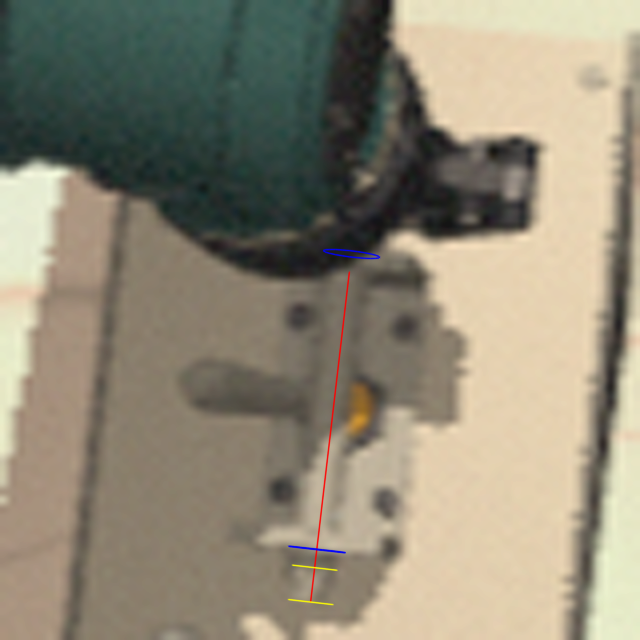

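Call:
jog_arm(
  translation=[
    [0,0,0],
    [0,0,0],
    [0,0,0],
    [0,0,0],
  ],
  rot=[
    [0,0,0],
    [0,0,0],
    [0,0,0],
    [0,0,0],
  ],
  claw=[0.3,0.4,0.45,0.45],
)

```text
t: 24.4
tool_pos: [571.3, -44.6, 147.9]
orientation: [-0.258, -0.108, 0.96, -0.029]
force: [-0.9, 0.6, 0.3]
width: 38.1
```

Call:
jog_arm(
  translation=[
    [5,1,9],
    [7,2,13],
    [7,2,13],
    [7,1.5,13],
    [-15,-3.5,16],
    [-15,-3.5,16],
    [-15,-3.5,10],
    [-15,-3,10],
    [0,0,0],
  ],
  rot=[
    [0,0,0],
    [0,0,0],
    [0,0,0],
    [0,0,0],
    [0,0,0],
    [0,0,0],
    [0,0,0],
    [0,0,0],
    [0,0,0],
  ],
  claw=[0.45,0.45,0.45,0.45,0,0,0,0,0],
)

```text
t: 25.52
tool_pos: [534.5, -52.6, 257.0]
orientation: [-0.257, -0.107, 0.96, -0.029]
force: [0.1, 0.8, 0.6]
width: -0.2
```

```bash
python3 - <<'E'
from h import *
need(Q,[115,0.2,26],np.pi/6)
from plant import r
for n in("scene","top"):
    p=r.get_image(n); pickle.dump(p,open(n+"7.pkl","wb"))
overlay(load("scene7"),Q,255,145,80,80,8,"pics/s7.png")
crop(load("top7"),290,150,90,90,6,"pics/t7.png")
E
```

```text
d [-12.8  -3.3 -88.5] rotvec [0.0012 0.001  0.0014] guard pos now [147.8  -0.2 109.2] q [-0.03  0.56 -0.02  1.72  0.1   1.39  1.7 ] F [0.1 0.8 0.6] t 25.52 w -0.2
```

View pics/s7.png

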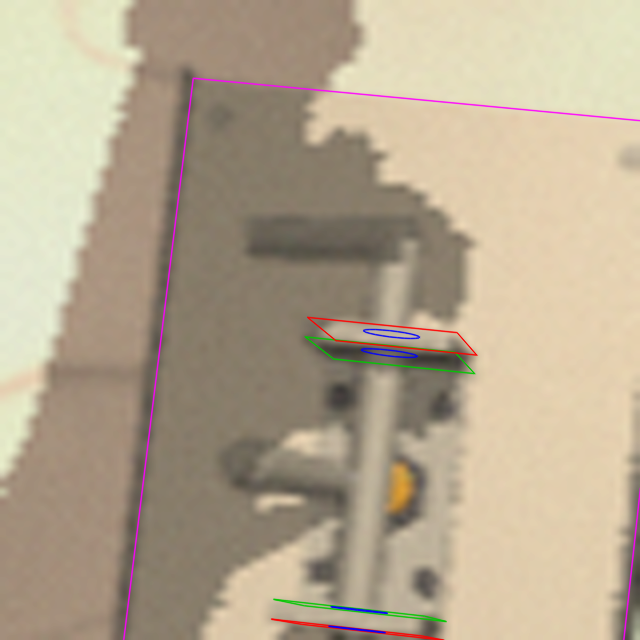

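View pics/t7.png

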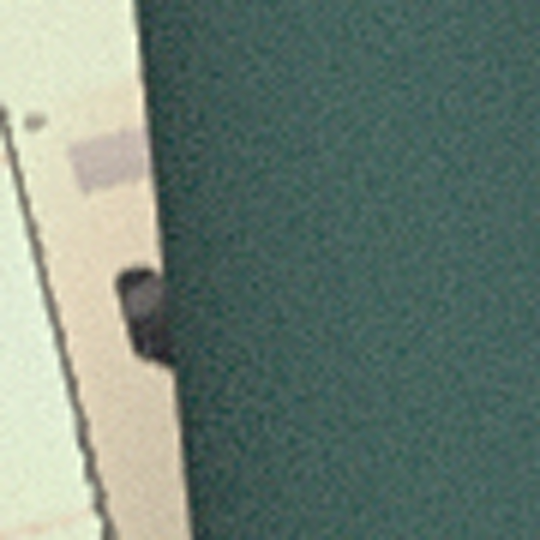

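Call:
jog_arm(
  translation=[
    [5,1,-20],
    [0,-1,-22],
    [-8,-1,-20],
    [-11,-2,-18],
    [-8,-2,-8],
    [0,0,0],
  ],
  rot=[
    [0,0,0],
    [0,0,0],
    [0,0,0],
    [0,0,0],
    [0,0,0],
    [0,0,0],
  ],
  claw=[0,0,0,0,0,0],
)

```text
t: 26.38
tool_pos: [514.4, -55.0, 155.8]
orientation: [-0.259, -0.109, 0.959, -0.028]
force: [0.6, 0.1, 0.4]
width: -0.1
```

```bash
python3 - <<'E'
from h import *
need(Q,[105,0.2,23],np.pi/6)
E
```

```text
d [14.3  0.8  5.1] rotvec [-0.0011 -0.0043 -0.0022] guard pos now [114.7  -2.2  11.6] q [-0.02  0.65 -0.02  1.83  0.11  1.18  1.68] F [0.6 0.1 0.4] t 26.38 w -0.1
```

Call:
jog_arm(
  translation=[
    [5.5,-0.5,9],
    [3.4,0.8,-2],
    [3.4,0.8,-2],
  ],
  rot=[
    [-0.001,-0.004,-0.002],
    [0,0,0],
    [0,0,0],
  ],
  claw=[0,0,0],
)

```text
t: 26.75
tool_pos: [530.0, -53.6, 162.4]
orientation: [-0.255, -0.108, 0.96, -0.029]
force: [0.4, 0.8, 1.0]
width: -0.1
```

```bash
python3 - <<'E'
from h import *
need(Q,[72,0.2,23],np.pi/6)
E
```

```text
d [ 26.5   5.7 -18. ] rotvec [-0.0003  0.005  -0.0002] guard pos now [ 1.045e+02 -1.000e-01  2.500e+01] q [-0.02  0.66 -0.02  1.79  0.11  1.21  1.68] F [0.4 0.8 1. ] t 26.75 w -0.1
```

Call:
jog_arm(
  translation=[
    [3.4,0.8,-2.2],
    [3.4,0.8,-2.2],
    [3.4,0.8,-2.2],
    [3.4,0.8,-2.2],
  ],
  rot=[
    [0,0.005,0],
    [0,0,0],
    [0,0,0],
    [0,0,0],
  ],
  claw=[0,0,0,0],
)

```text
t: 27.25
tool_pos: [545.1, -50.0, 153.3]
orientation: [-0.257, -0.108, 0.96, -0.029]
force: [-0.8, -0.0, 0.5]
width: -0.1
```

Call:
jog_arm(
  translation=[
    [3.4,0.8,-2.2],
    [3.4,0.8,-2.2],
  ],
  rot=[
    [0,0,0],
    [0,0,0],
  ],
  claw=[0,0],
)

```text
t: 27.5
tool_pos: [552.2, -48.3, 148.5]
orientation: [-0.257, -0.108, 0.96, -0.029]
force: [-1.1, -0.1, 0.1]
width: -0.2
```

```bash
python3 - <<'E'
from h import *
need(Q,[72,0.2,23],np.pi/6)
E
```

```text
d [ 4.3  0.4 -4.1] rotvec [-0.0004  0.0001 -0.0004] guard pos now [77.8 -0.4 24.4] q [-0.03  0.7  -0.02  1.74  0.11  1.22  1.68] F [-1.1 -0.1  0.1] t 27.5 w -0.2
```

Pushing the pin with about 1 N. Continue in small steps until force rises.

Call:
jog_arm(
  translation=[
    [2.6,0.6,-1.5],
    [1.7,0.4,-1],
  ],
  rot=[
    [0,0,0],
    [0,0,0],
  ],
  claw=[0,0],
)

```text
t: 27.75
tool_pos: [556.8, -47.2, 145.6]
orientation: [-0.257, -0.108, 0.96, -0.029]
force: [0.3, -0.1, -0.1]
width: 0.4
```

Call:
jog_arm(
  translation=[
    [1.7,0.4,-1],
    [1.7,0.4,-1],
  ],
  rot=[
    [0,0,0],
    [0,0,0],
  ],
  claw=[0,0],
)

```text
t: 28.0
tool_pos: [558.7, -46.8, 144.4]
orientation: [-0.26, -0.108, 0.959, -0.029]
force: [-4.7, -0.5, 6.8]
width: 0.3
```

Call:
jog_arm(
  translation=[
    [1.7,0.4,-1],
    [1.7,0.4,-1],
  ],
  rot=[
    [0,0,0],
    [0,0,0],
  ],
  claw=[0,0],
)

```text
t: 28.25
tool_pos: [558.6, -46.8, 144.6]
orientation: [-0.264, -0.107, 0.958, -0.029]
force: [-3.8, -0.8, 6.1]
width: -0.2
```

```bash
python3 - <<'E'
from h import *
need(Q,[72,0.2,23],np.pi/6)
from plant import r
p=r.get_image("scene");pickle.dump(p,open("scene8.pkl","wb"))
overlay(p,Q,255,145,80,80,8,"pics/s8.png")
E
```

```text
d [-2.  -1.1 -0.2] rotvec [ 0.0025 -0.0148  0.0012] guard pos now [70.2 -0.4 24.2] q [-0.03  0.72 -0.02  1.72  0.11  1.24  1.68] F [-3.8 -0.8  6.1] t 28.25 w -0.2
```

View pics/s8.png

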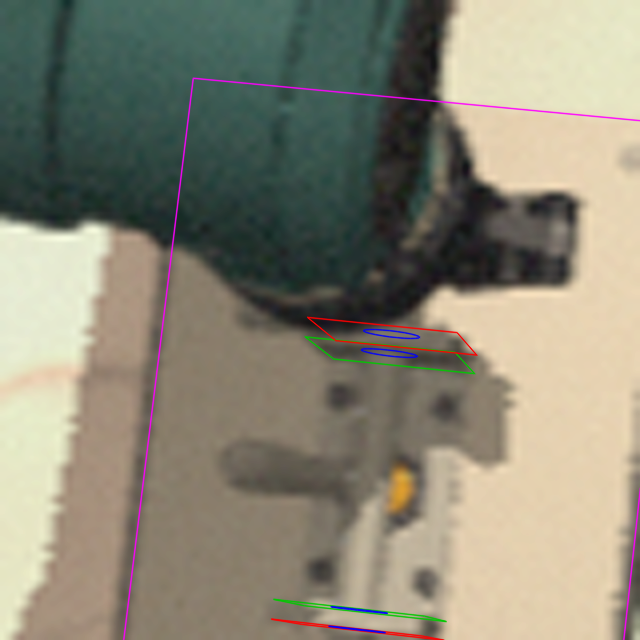

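Call:
jog_arm(
  translation=[
    [-5,-1.2,3],
    [10,2,18],
    [10,2,18],
    [10,2,18],
    [5,-35,10],
    [5,-35,0],
    [0,0,0],
  ],
  rot=[
    [0.002,-0.015,0.001],
    [0,0,0],
    [0,0,0],
    [0,0,0],
    [0,0,0],
    [0,0,0],
    [0,0,0],
  ],
  claw=[0,0,0,0,0,0,0],
)

```text
t: 29.18
tool_pos: [595.5, -112.9, 213.8]
orientation: [-0.251, -0.109, 0.961, -0.029]
force: [-0.2, 0.2, -0.6]
width: -0.1
```

```bash
python3 - <<'E'
from h import *
need(Q,[0,72,47],np.pi/6)
from plant import r
for n in("scene","top"):
    p=r.get_image(n); pickle.dump(p,open(n+"9.pkl","wb"))
overlay(load("scene9"),Q,255,145,80,80,8,"pics/s9.png")
overlay(load("top9"),Q,290,150,90,90,6,"pics/t9.png")
E
```

```text
d [ 49.5  11.5 -84.6] rotvec [-0.0013  0.0118 -0.0022] guard pos now [86.3 72.2 94.8] q [0.04 0.67 0.   1.59 0.13 1.37 1.78] F [-0.2  0.2 -0.6] t 29.18 w -0.1
```

View pics/s9.png

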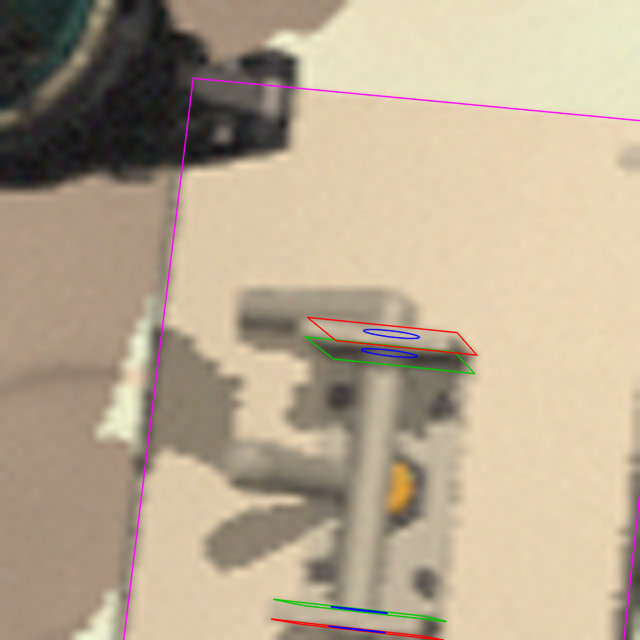

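View pics/t9.png

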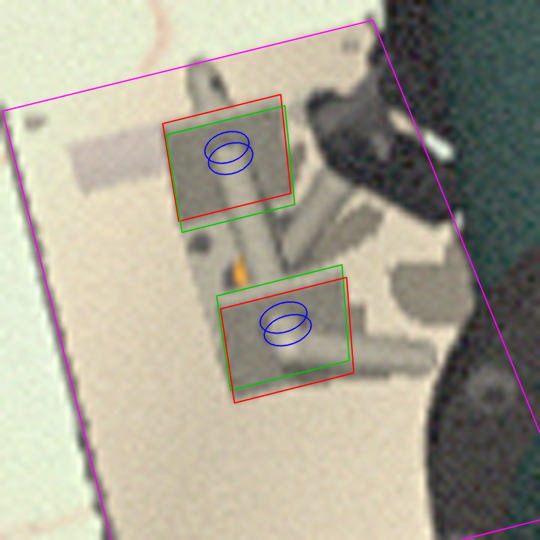

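Call:
jog_arm(
  translation=[
    [18,3,-11],
    [18,3,-11],
    [18,4,-11],
    [18,4,-10],
    [-6,-2,-10],
    [-6,-1,-11],
    [-6,-1,-11],
    [0,0,0],
  ],
  rot=[
    [-0.001,0.012,-0.002],
    [0,0,0],
    [0,0,0],
    [0,0,0],
    [0,0,0],
    [0,0,0],
    [0,0,0],
    [0,0,0],
  ],
  claw=[0,0,0,0,0,0,0,0],
)

```text
t: 30.28
tool_pos: [646.9, -85.5, 134.3]
orientation: [-0.258, -0.118, 0.959, -0.024]
force: [-0.5, -0.1, -0.3]
width: 0.4
```

```bash
python3 - <<'E'
from h import *
need(Q,[0,66,48],np.pi/6)
E
```

```text
d [ -2.7 -10.   -4.2] rotvec [-0.015  -0.0046 -0.017 ] guard pos now [-2.1 56.9 54.1] q [ 0.02  0.83 -0.01  1.49  0.12  1.34  1.76] F [-0.5 -0.1 -0.3] t 30.27 w 0.4
```

Call:
jog_arm(
  translation=[
    [0,-9,0],
    [-3,0,-4],
    [0,0,0],
  ],
  rot=[
    [-0.015,-0.005,-0.017],
    [0,0,0],
    [0,0,0],
  ],
  claw=[0,0,0],
)

```text
t: 30.65
tool_pos: [644.1, -96.1, 131.2]
orientation: [-0.256, -0.107, 0.96, -0.03]
force: [-0.2, 0.6, -0.1]
width: -0.2
```

```bash
python3 - <<'E'
from h import *
need(Q,[0,66,48],np.pi/6)
E
```

```text
d [ 0.1  0.7 -1.2] rotvec [0.0019 0.0029 0.0025] guard pos now [ 0.8 66.6 48.9] q [ 0.02  0.82 -0.    1.5   0.13  1.32  1.75] F [-0.2  0.6 -0.1] t 30.65 w -0.2
```

Now push −y_g, i.e. (−0.22, 0.975, 0).

Call:
jog_arm(
  translation=[
    [-1.6,7,0],
    [-1.1,5,0],
    [-0.9,4,0],
  ],
  rot=[
    [0.002,0.003,0.002],
    [0,0,0],
    [0,0,0],
  ],
  claw=[0,0,0],
)

```text
t: 31.02
tool_pos: [642.2, -83.2, 132.4]
orientation: [-0.256, -0.107, 0.96, -0.032]
force: [2.0, -5.9, 3.9]
width: -0.2
```

Call:
jog_arm(
  translation=[
    [-0.9,4,0],
    [-0.9,4,0],
  ],
  rot=[
    [0,0,0],
    [0,0,0],
  ],
  claw=[0,0],
)

```text
t: 31.28
tool_pos: [642.5, -79.6, 134.5]
orientation: [-0.254, -0.106, 0.961, -0.036]
force: [2.7, -5.0, 4.4]
width: 0.1
```

Call:
jog_arm(
  translation=[
    [-0.9,4,0],
    [-0.9,4,0],
  ],
  rot=[
    [0,0,0],
    [0,0,0],
  ],
  claw=[0,0],
)

```text
t: 31.52
tool_pos: [642.6, -74.3, 136.4]
orientation: [-0.252, -0.106, 0.961, -0.039]
force: [3.0, -5.5, 4.0]
width: -0.2
```

```bash
python3 - <<'E'
from h import *
need(Q,[0,66,48],np.pi/6)
E
```

```text
d [  1.6 -21.1  -6.3] rotvec [ 0.0188  0.0135 -0.0005] guard pos now [ 0.4 45.1 55. ] q [-0.01  0.81  0.    1.52  0.13  1.32  1.71] F [ 3.  -5.5  4. ] t 31.52 w -0.2
```

Call:
jog_arm(
  translation=[
    [-2,4,-2.5],
    [-2,5,-2],
  ],
  rot=[
    [0.019,0.013,0],
    [0,0,0],
  ],
  claw=[0,0],
)

```text
t: 31.78
tool_pos: [642.2, -72.0, 135.0]
orientation: [-0.254, -0.107, 0.961, -0.035]
force: [4.5, -9.6, 7.0]
width: 0.0
```

Call:
jog_arm(
  translation=[
    [-2,7,-2],
    [-2,8,-2],
  ],
  rot=[
    [0,0,0],
    [0,0,0],
  ],
  claw=[0,0],
)

```text
t: 32.02
tool_pos: [642.3, -70.0, 135.9]
orientation: [-0.25, -0.105, 0.961, -0.045]
force: [4.2, -13.6, 8.4]
width: -0.1
```

```bash
python3 - <<'E'
from h import *
need(Q,[0,66,48],np.pi/6)
E
```

```text
d [  1.9 -25.4  -5.8] rotvec [ 0.0313  0.0175 -0.002 ] guard pos now [-0.4 40.8 54.9] q [-0.03  0.81  0.    1.52  0.13  1.31  1.7 ] F [  4.2 -13.6   8.4] t 32.02 w -0.1
```

Call:
jog_arm(
  translation=[
    [-2.5,10,-3],
    [-2.5,11,-3],
    [-2.5,11,-3],
    [-2.5,11,-3],
  ],
  rot=[
    [0.02,0.01,0],
    [0.02,0.01,0],
    [0.02,0.01,0],
    [0,0,0],
  ],
  claw=[0,0,0,0],
)

```text
t: 32.52
tool_pos: [642.2, -68.5, 136.3]
orientation: [-0.255, -0.104, 0.96, -0.046]
force: [5.3, -16.1, 11.3]
width: -0.0
```

```bash
python3 - <<'E'
from h import *
need(Q,[0,66,48],np.pi/6)
from plant import r
p=r.get_image("scene"); pickle.dump(p,open("scene10.pkl","wb"))
overlay(p,Q,255,145,80,80,8,"pics/s10.png")
E
```

```text
d [  2.  -26.9  -6.3] rotvec [ 0.0337  0.0092 -0.0007] guard pos now [-0.4 39.4 55.4] q [-0.03  0.81  0.    1.52  0.13  1.32  1.7 ] F [  5.3 -16.1  11.3] t 32.52 w -0.0
```

View pics/s10.png

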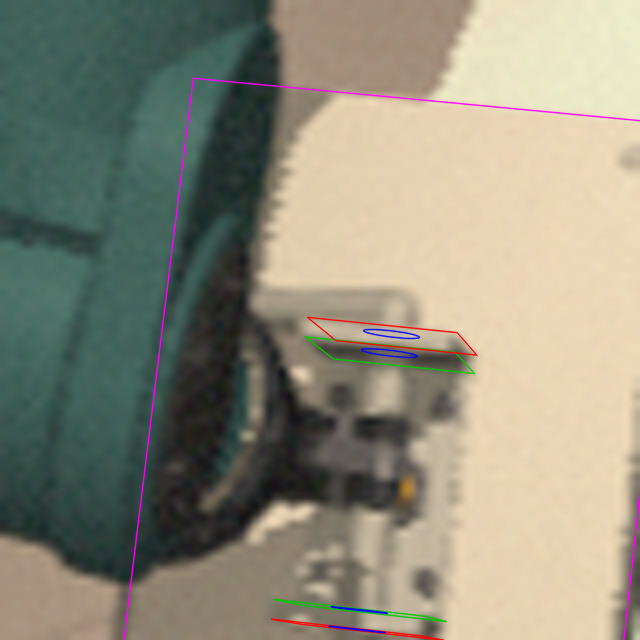

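Call:
jog_arm(
  translation=[
    [1,-5,0],
    [1,-5,0],
    [1,-6,0],
    [2,-8,0],
    [4,-15,2],
    [9,-10,17],
    [9,-10,20],
    [0,-20,30],
    [-20,-40,30],
    [-20,-40,10],
    [-10,-40,0],
    [-10,-30,0],
    [0,0,0],
  ],
  rot=[
    [0,0,0],
    [0,0,0],
    [0,0,0],
    [0,0,0],
    [0,0,0],
    [0,0,0],
    [0,0,0],
    [0,0,0],
    [0,0,0],
    [0,0,0],
    [0,0,0],
    [0,0,0],
    [0,0,0],
  ],
  claw=[0,0,0,0,0,0,0,0,0,0,0,0,0],
)

```text
t: 34.2
tool_pos: [605.9, -299.3, 246.2]
orientation: [-0.257, -0.107, 0.96, -0.039]
force: [0.4, 0.6, -0.2]
width: -0.2
```

```bash
python3 - <<'E'
from h import *
need(Q,[0,66,48],np.pi/6)
from plant import r
for n in("scene","top"):
    p=r.get_image(n); pickle.dump(p,open(n+"11.pkl","wb")); cv2.imwrite(f"pics/{n}11full.png",p["frame"][:,:,::-1])
overlay(load("scene11"),Q,255,145,80,80,8,"pics/s11.png")
overlay(load("top11"),Q,290,150,90,90,6,"pics/t11.png")
E
```

```text
d [  38.3  203.9 -116.1] rotvec [ 0.0196  0.0033 -0.0025] guard pos now [129.6 256.3 107.2] q [0.24 0.71 0.06 1.44 0.23 1.45 2.01] F [ 0.4  0.6 -0.2] t 34.2 w -0.2
```

View pics/s11.png

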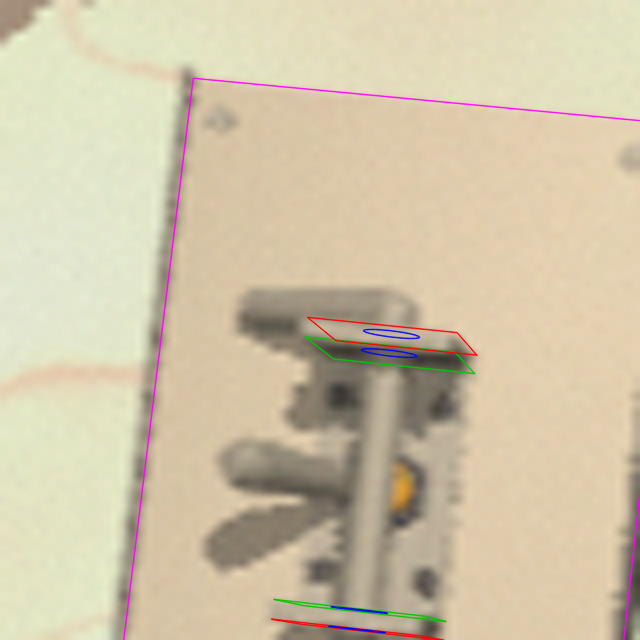

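View pics/t11.png

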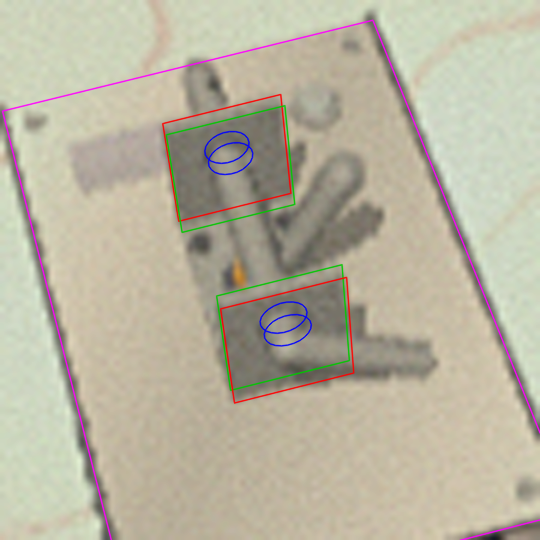

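View pics/top11full.png

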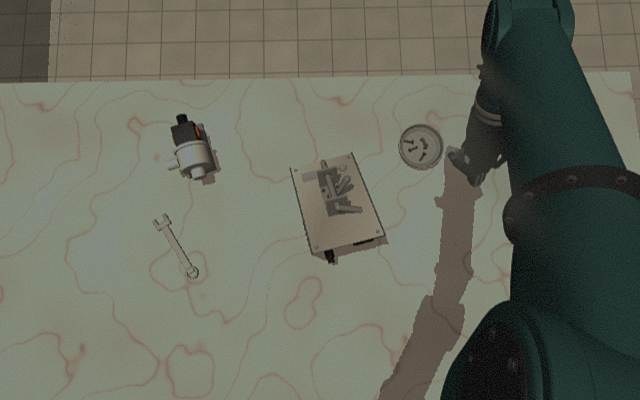

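```bash
python3 - <<'E'
from h import *
s=load("scene11");t=load("top11")
us=lambda u:(u[0]+.5-255)*8 if 0 else np.round((u+.5-[255,145])*8)
ut=lambda u:np.round((u+.5-[290,150])*6)
for b in(.55,.45,.35):
    P=gw(Q,[0,70*np.sin(b),70*np.cos(b)]); print("bat",b,us(proj(s,P)[0]),ut(proj(t,P)[0]))
for m in(0,6,12):
    print(m,"tip",ut(proj(t,gw(Q,[-94+m,0,36]))[0]),us(proj(s,gw(Q,[-94+m,0,36]))[0]),
     "elbow outer top",us(proj(s,gw(Q,[60+m,0,43]))[0]),ut(proj(t,gw(Q,[60+m,0,43]))[0]))
for m in(0,6):
  for roll in(0,.3,.6): print("arm end",m,roll,ut(proj(t,gw(Q,[53+m,58*np.cos(roll),36-58*np.sin(roll)]))[0]),us(proj(s,gw(Q,[53+m,58*np.cos(roll),36-58*np.sin(roll)]))[0]))
crop(s,270,210,50,45,12,"pics/s11b.png")
E
```

```text
bat 0.55 [244. 462.] [348. 171.]
bat 0.45 [262. 463.] [331. 169.]
bat 0.35 [281. 465.] [314. 168.]
0 tip [198.  60.] [338. 785.] elbow outer top [393. 286.] [296. 348.]
6 tip [201.  71.] [340. 766.] elbow outer top [396. 267.] [300. 361.]
12 tip [205.  82.] [343. 746.] elbow outer top [398. 247.] [305. 375.]
arm end 0 0 [448. 306.] [210. 293.]
arm end 0 0.3 [442. 336.] [229. 301.]
arm end 0 0.6 [423. 366.] [261. 310.]
arm end 6 0 [453. 318.] [213. 274.]
arm end 6 0.3 [447. 348.] [231. 282.]
arm end 6 0.6 [427. 378.] [263. 291.]
```

View pics/s11b.png

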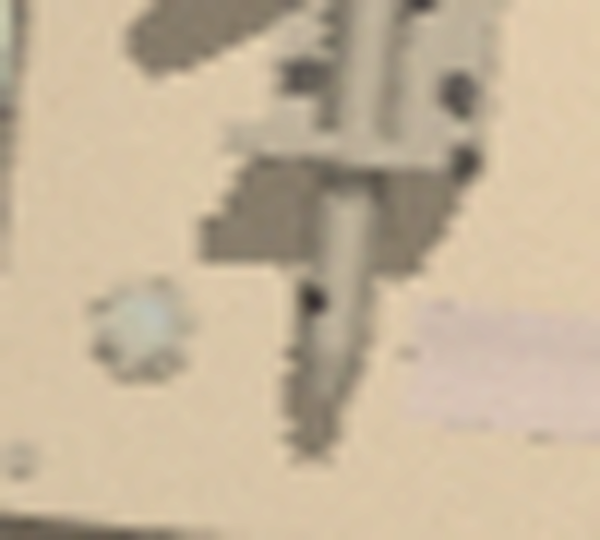

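```bash
python3 - <<'E'
from plant import r
print(r.observe()["t"], r.hand_in())
E
```

```text
the job is handed in; nothing more can be done
34.3 None
```

The lockout is done and handed in at 34.3 s of the 67 s. `hand_in` gives no verdict, so I'm judging by my own checks.

- **Bat:** I flipped it to off with closed fingers before touching the pin. I found the guard from the camera fit and confirmed it by touching the panel and ears (agreement within about 0.5 mm).
- **Pin:** I slid it from the upper end through both bores and saw no contact force above the noise. I then pushed it home with the fingertips; the force rose at the spot expected for a fully home pin.
- **Switch trial:** I pushed the bat back until it stalled on the pin, at about 0.3 rad, with about 20 N in total at the fingers. The bat–pin force wasn't measured directly; I estimate about 10 N, against the 3 N required. The bat then sprang back to off.

**Last pictures:**
- The bat tip matches +0.55 rad.
- The bend and nose of the pin match fully home, to about 1 mm.
- The pin's arm had swung down a little after I let go and is resting.
- The spanner, dish and pump look unmoved.
- The arm is well clear.

**Disagreements:**
- The gripper read 11 mm on the 14 mm bar, but the grip held.
- In the last scene picture a dark patch reaches past where the nose should end. I take it for the nose's shadow.

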